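# Put the umpire's kit away

### The job

Pull every charged battery pack (green light) out of the charging dock and put them all in the kit drawer together with the whistle and the wristband, drawing the drawer out as far as you need, then slide the drawer fully shut. The pack whose light is still amber stays plugged in; leave it and the jar, the shuttle tube and the fan undisturbed.

Things in the scene. Friction and masses are not known exactly. Their poses are not given: they have to be found in the camera images.
- dock: Black charging dock, fixed, 56 (x) x 276 (y) x 23 (z) mm; origin: centre of its underside. Five pockets along its y at -100, -50, 0, 50, 100 mm, each 17 mm deep with a sprung ball catch in the +x wall; some are empty. A seated pack's block stands 34 mm clear above the deck, its origin 41 mm above the shelf; its two 38 mm wide (x) faces are free to grip, 12 mm gap to the next pack along y.
- pack1: White battery pack with a GREEN light bar (10 x 26 mm) on top: charged. Block 28 (x) x 38 (y) x 34 (z) mm, origin at the block's centre, z up in the dock, x along the dock's x. Below is its grey plug foot, 18 x 30 mm, ending 35 mm below the origin; top 17 mm above it. 55 to 95 g. Pulls straight up out of its pocket against the catch with about 7 N, free after 18 mm. May be absent.
- pack2: Another charged pack (GREEN light bar), just like pack1 in every respect. May be absent.
- pack3: Another charged pack (GREEN light bar), just like pack1 in every respect. May be absent.
- pack4: Another charged pack (GREEN light bar), just like pack1 in every respect. May be absent.
- pack_amber: A pack of the same shape and frame but with an AMBER light bar on top: still charging, in one of the dock's pockets.
- whistle: Orange plastic whistle lying on its side on the shelf: a drum 26 mm across and 20 mm high with its axis upright, and a mouthpiece 11 mm wide reaching 36 mm from the drum's axis along +x, flush with the drum's +y side. Origin: on the drum's axis at its underside. 25 g.
- wristband: Hard blue silicone wristband lying flat: a stiff ring 66 mm outer and 57 mm inner diameter, 14 mm high. Origin: centre of its underside. 30 g.
- kit_drawer0 (a joint): The drawer of the kit unit (a white box 260 deep x 300 wide x 100 mm high, fixed to the shelf, its wooden drawer front towards the robot): 0 = fully shut, grows in m as it slides out, 0.18 = fully out. It starts part open (0.02 to 0.12) and stays where it is left; it slides with about 1 to 3 N.
- drawer_floor (a point): Centre of the drawer's inner floor, moves with the drawer, 22 mm above the shelf; x points in the shutting direction, y along the width, z up. Inside 215 (x) x 258 (y) mm, walls 56 mm above this floor, front panel 15 mm thick. Fully out, x = -107 to +66 mm here is open above; the rest is under the cabinet top, whose underside is 66 mm above this floor.
- kit_drawer0_handle (a point): Middle of the drawer's handle, a steel bar 11 mm thick and 120 mm long, along the drawer's y, 62 mm above the shelf, standing 35 mm off the drawer front (29 mm gap behind it), carried by two stalks 51 mm either side of the middle. Axes as drawer_floor.
- jar: Glass jar with a bamboo twist lid, 84 mm across, 110 mm tall, origin at the centre of its underside. Not part of the job.
- shuttle_tube: Black plastic shuttle tube lying along its y axis, 370 mm long, 68 mm thick, origin below its middle. Not part of the job.
- fan: White tabletop fan with a knob on its foot, 265 mm tall, foot 140 mm across, origin at the centre of its underside. Not part of the job.
There are look-alikes about, which are no part of the job. Leave any turquoise look-alike of the wristband alone. What is shaped like the pack1 but purple is not meant.

How it is judged:
On the way:
1. every charged pack, the whistle and the wristband are inside the drawer while it is still out (20 mm or more) (x of pack1 in the frame of drawer_floor between -0.106 and 0.106 m and y of pack1 in the frame of drawer_floor between -0.128 and 0.128 m and z of pack1 in the frame of drawer_floor between -0.006 and 0.062 m and x of pack2 in the frame of drawer_floor between -0.106 and 0.106 m and y of pack2 in the frame of drawer_floor between -0.128 and 0.128 m and z of pack2 in the frame of drawer_floor between -0.006 and 0.062 m and x of pack3 in the frame of drawer_floor between -0.106 and 0.106 m and y of pack3 in the frame of drawer_floor between -0.128 and 0.128 m and z of pack3 in the frame of drawer_floor between -0.006 and 0.062 m and x of pack4 in the frame of drawer_floor between -0.106 and 0.106 m and y of pack4 in the frame of drawer_floor between -0.128 and 0.128 m and z of pack4 in the frame of drawer_floor between -0.006 and 0.062 m and x of whistle in the frame of drawer_floor between -0.106 and 0.106 m and y of whistle in the frame of drawer_floor between -0.128 and 0.128 m and z of whistle in the frame of drawer_floor between -0.006 and 0.062 m and x of wristband in the frame of drawer_floor between -0.106 and 0.106 m and y of wristband in the frame of drawer_floor between -0.128 and 0.128 m and z of wristband in the frame of drawer_floor between -0.006 and 0.062 m and value of joint kit_drawer0 above 0.02 m), for 0.2 s.
At the end, for the whole second after the job is handed in: Every charged pack that is present, the whistle and the wristband lie at rest inside the drawer, the drawer is shut to within 5 mm, and the amber pack is still seated in the dock (moved less than 10 mm) (x of pack1 in the frame of drawer_floor between -0.106 and 0.106 m and y of pack1 in the frame of drawer_floor between -0.128 and 0.128 m and z of pack1 in the frame of drawer_floor between -0.006 and 0.062 m and x of pack2 in the frame of drawer_floor between -0.106 and 0.106 m and y of pack2 in the frame of drawer_floor between -0.128 and 0.128 m and z of pack2 in the frame of drawer_floor between -0.006 and 0.062 m and x of pack3 in the frame of drawer_floor between -0.106 and 0.106 m and y of pack3 in the frame of drawer_floor between -0.128 and 0.128 m and z of pack3 in the frame of drawer_floor between -0.006 and 0.062 m and x of pack4 in the frame of drawer_floor between -0.106 and 0.106 m and y of pack4 in the frame of drawer_floor between -0.128 and 0.128 m and z of pack4 in the frame of drawer_floor between -0.006 and 0.062 m and x of whistle in the frame of drawer_floor between -0.106 and 0.106 m and y of whistle in the frame of drawer_floor between -0.128 and 0.128 m and z of whistle in the frame of drawer_floor between -0.006 and 0.062 m and x of wristband in the frame of drawer_floor between -0.106 and 0.106 m and y of wristband in the frame of drawer_floor between -0.128 and 0.128 m and z of wristband in the frame of drawer_floor between -0.006 and 0.062 m and value of joint kit_drawer0 below 0.005 m and linear speed of each of whistle, pack1, pack2, pack3, pack4, wristband below 0.03 m/s and distance of pack_amber from where it was at the start of the episode below 0.01 m); the robot touches nothing.
It fails at once if the pack that is still charging (amber) is pulled out or shifted by more than 10 mm (distance of pack_amber from where it was at the start of the episode above 0.01 m).
It fails at once if the jar, the shuttle tube or the fan is shifted by more than 30 mm or the jar is tipped over (distance of any of jar, shuttle_tube, fan from where it was at the start of the episode above 0.03 m or angle between jar's own z axis and vertical above 0.5 rad).
Of pack1, pack2, pack3, pack4 only 2 to 4 are there at a start; the rules pass over those that are not, and their reading is None.
At some moment in a run one of whistle, wristband may be knocked a few centimetres aside while the robot is not near it.
Once in a run the grip may slacken for a moment while it holds something.
It also fails if it takes over 210 s, if anything falls off the work surface, if the arm or the gripper's body presses on something with over 40 N, if the wrist force passes 120 N, or if a joint passes its speed limit or range.

### The arm

A 6-joint arm with a two-finger parallel gripper is mounted at the origin on the work surface. World frame = base frame: x ahead of the robot, y to its left, z up, the work surface at z = 0. Lengths are in m, angles in rad, forces in N, time in s.
With the tool pointing down it reaches from about 0.225 to 0.875 m from the base axis. Payload 3.4 kg.
Tool frame: the origin (TCP) lies at the very end of the fingers, on their centre line; the grasp point (between the pads) lies 19 mm behind it; z points along the fingers, y is the direction in which the jaws open and shut (so a half turn about z gives the same grasp; the last joint's range is limited). The gripper opens to 85 mm and grips with 20 to 120 N. Pads are 22 mm wide; open, the fingers measure 114 mm over their backs; the gripper's body (76 mm by 85 mm) begins 54 mm behind the grasp point. The pads swing forward as they close: fully open they stand 13 mm farther back than shut.
Start: joints at [-1.39, 0.276, 1.505, -0, 1.361, -0.121], TCP at [0.171, -0.549, 0.231] pointing down, gripper open.
Joint ranges: [-2.89, 2.89], [-0.75, 2.08], [0.22, 2.7], [-1.18, 4.32], [0.11, 2.71], [-2.7, 2.7]. Speed limits (rad/s): [2.57, 2.57, 3.14, 3.14, 3.14, 3.14].

### API

Orientations are given as a unit quaternion [w, x, y, z].
In Python, from rig import get_state, get_image, calibration, sign_off gives the robot as it stands. The module is installed in compiled form; this text tells all that it offers.
- The arm moves only by the tool drive_tool, never from a script. Its argument "targets" is one flat list of numbers, 7 for each row, row after row: the turn, a rotation vector about the tool's x, y, z in degrees, then the shift along the tool's x, y, z in mm, then the opening, from 0 (shut) to 1 (fully open). In form: [wx, wy, wz, tx, ty, tz, fingers, wx, wy, wz, tx, ty, tz, fingers, ...]. A call has 1 to 12 rows; each row shifts and turns the commanded pose from where the row before left it, along the tool's axes as they then stand; what a row does not reach is not made up. A row lasts 1/8 s, in which the tool goes at most 62.5 mm and 10.7 degrees, less where a joint would pass 70% of its speed; a pose out of reach is approached as far as the arm can. A call is refused whole if a number of a shift passes 62.5 or a number of a turn 10.7, either way. A call with a gripper value outside its range is refused whole. The fingers move at their own pace and stop on an object; "grip_force" is the grip in N (left out, the last holds). Time passes only in rows, so rows that do not move let the fingers close. It gives the time, the measured TCP pose, the force and the opening at its end, in the units of the state.
- get_state(): the state, without advancing time (a new reading comes with each control period).
- get_image(name): name is "scene" or "side" or "wrist"; returns the picture (420x560x3 uint8, red, green, blue); there is no depth.
- calibration(name): a dict with "mtx" (3x3 intrinsics, pixels), "world_to_cam" (4x4, takes a point from world to camera coordinates); the wrist camera has in their place "hand_eye" (4x4, takes a point from camera to tool coordinates, whose origin is the TCP and whose axes are the flange's). Camera axes: x right, y down, z forward; pixel columns grow to the right and rows downward; lengths in m; the calibration is good to about 2 mm. A picture is of the moment at which its call begins: read the wrist's pose just before it. calibration takes no time and is no camera call.
- sign_off(): hands the job in, once; it reports no verdict.
The state is a dict: "clock": time; "qpos": joint angles; "qd": joint speeds; "effort": joint torques, N m; "position": TCP position; "ee_rot": TCP orientation; "contact_force": force on the tool from outside, world axes, zero at the start; "moment": the same for the moment, N m; "width": finger opening in m.
Only numpy, scipy, OpenCV 4.12 (cv2) and the standard library are available. Lean on these libraries where they do the work, as an engineer would, in place of code of your own. Each camera call takes 0.05 s, during which the arm holds its last target.

## Working session

There is one attempt and no reset: what is moved stays moved. The work goes in short steps, Python scripts to look and compute and a tool call to move; the robot and the scene stay as the last step left them, time stands still between calls to the robot, and variables do not carry over. Pictures are saved under pics/ and viewed, and the job is handed in when it is done.

Besides the shell and the picture viewer there is one more tool, called after "Emit:" by a JSON object that holds its "op" and its "data". drive_tool: Moves the arm, as the interface text tells. Its arguments: {"type":"object","properties":{"targets":{"type":"array"},"grip_force":{"type":"number"}},"required":["targets"]}

```bash
mkdir -p pics; cat > h.py <<'E'
import numpy as np, cv2
from rig import get_state,get_image,calibration,sign_off
def save(n,f,crop=None,s=1):
    im=get_image(n); cv2.imwrite('pics/raw_'+f,cv2.cvtColor(im,cv2.COLOR_RGB2BGR))
    o=im if crop is None else im[crop[1]:crop[3],crop[0]:crop[2]]
    o=cv2.resize(o,None,fx=s,fy=s,interpolation=cv2.INTER_CUBIC)
    cv2.imwrite('pics/'+f,cv2.cvtColor(o,cv2.COLOR_RGB2BGR)); return im
def R(q):
    from scipy.spatial.transform import Rotation as Ro
    return Ro.from_quat([q[1],q[2],q[3],q[0]]).as_matrix()
def ray(n,uv,st=None):
    c=calibration(n); K=c['mtx']; d=np.linalg.inv(K)@np.array([uv[0],uv[1],1.])
    if n=='wrist':
        T=np.eye(4);T[:3,:3]=R(st['ee_rot']);T[:3,3]=st['position'];M=T@np.array(c['hand_eye'])
    else: M=np.linalg.inv(c['world_to_cam'])
    return M[:3,3],M[:3,:3]@d
def plane(n,uv,z,st=None):
    o,d=ray(n,uv,st); return o+d*(z-o[2])/d[2]
def tri(rs):
    A=0;b=0
    for o,d in rs:
        d=d/np.linalg.norm(d);P=np.eye(3)-np.outer(d,d);A=A+P;b=b+P@o
    x=np.linalg.solve(A,b); return x,[np.linalg.norm((np.eye(3)-np.outer(d,d)/(d@d))@(x-o)) for o,d in rs]
def proj(n,p,st=None):
    c=calibration(n);K=np.array(c['mtx'])
    if n=='wrist':
        T=np.eye(4);T[:3,:3]=R(st['ee_rot']);T[:3,3]=st['position'];M=np.linalg.inv(T@np.array(c['hand_eye']))
    else: M=np.array(c['world_to_cam'])
    q=K@(M[:3,:3]@p+M[:3,3]); return q[:2]/q[2]
E
python3 - <<'E'
from h import *
for n in ['scene','side','wrist']: save(n,n+'0.png',None,1.4)
s=get_state();print(s)
for n in ['scene','side','wrist']:
    c=calibration(n);print(n,{k:np.round(v,3).tolist() for k,v in c.items()})
E
```

```text
{'clock': 0.15, 'qpos': array([-1.38999744e+00,  2.76439337e-01,  1.50584390e+00, -3.44969503e-05,
        1.36066516e+00, -1.20987727e-01]), 'qd': array([ 1.69978584e-03, -7.74621037e-04, -1.74543998e-03, -2.03406372e-03,
        4.75249216e-04, -2.47295776e-05]), 'effort': array([ 2.50627723e-03, -4.17142332e+01, -2.46032757e+01,  1.06458032e-06,
        7.69066857e-03, -1.40483840e-05]), 'position': array([ 0.17082528, -0.54863563,  0.23064371]), 'ee_rot': array([-6.77060842e-04,  9.88636420e-01,  1.50324881e-01, -3.71281070e-05]), 'contact_force': array([-0.43125422,  0.37053498,  0.90499904]), 'moment': array([ 0.00063649, -0.01335662,  0.02227264]), 'width': 0.08550071165340156}
scene {'mtx': [[414.141, 0.0, 283.358], [0.0, 414.141, 212.357], [0.0, 0.0, 1.0]], 'world_to_cam': [[-0.536, 0.844, 0.013, 0.317], [0.423, 0.282, -0.861, -0.147], [-0.73, -0.456, -0.509, 1.75], [0.0, 0.0, 0.0, 1.0]]}
side {'mtx': [[380.508, 0.0, 279.002], [0.0, 380.508, 211.848], [0.0, 0.0, 1.0]], 'world_to_cam': [[0.974, -0.228, 0.022, -0.544], [-0.095, -0.49, -0.867, 0.1], [0.208, 0.842, -0.499, 1.449], [0.0, 0.0, 0.0, 1.0]]}
wrist {'mtx': [[312.334, 0.0, 280.129], [0.0, 312.334, 216.515], [0.0, 0.0, 1.0]], 'hand_eye': [[-0.0, -0.965, -0.261, 0.066], [1.0, -0.001, 0.001, -0.001], [-0.001, -0.261, 0.965, -0.143], [0.0, 0.0, 0.0, 1.0]]}
```

View pics/scene0.png

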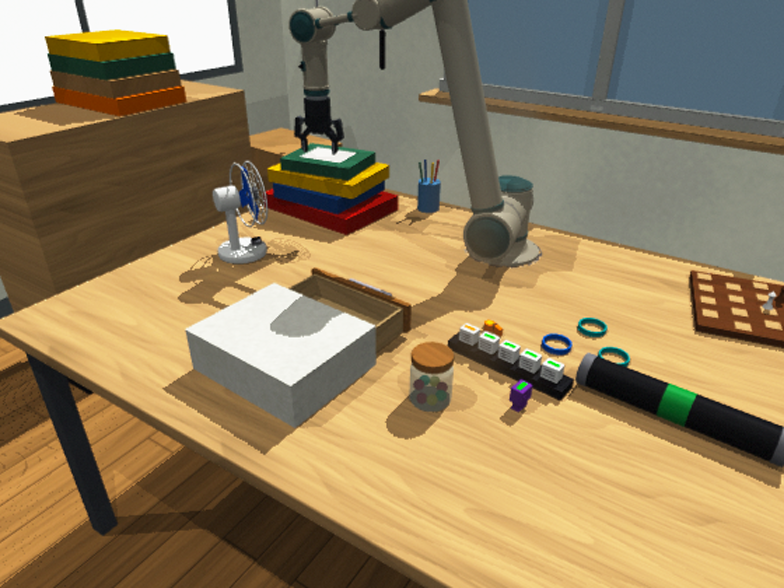

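View pics/side0.png

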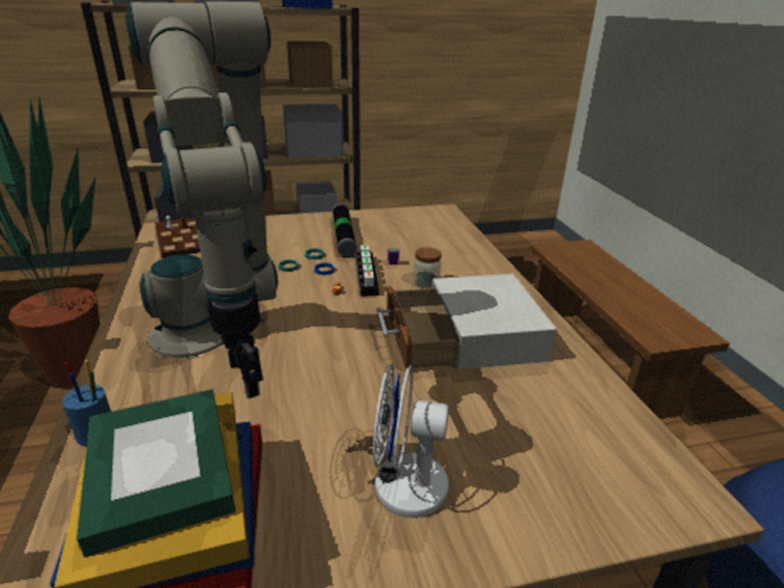

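View pics/wrist0.png

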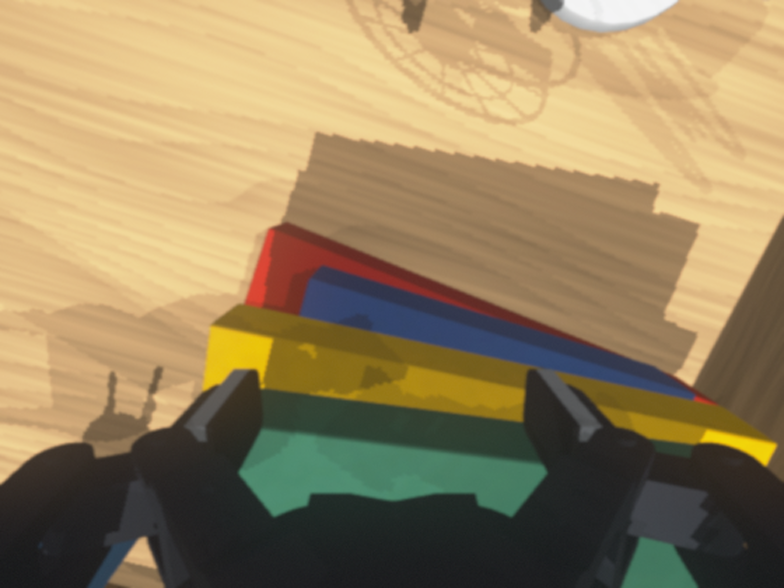

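The scene view shows the dock at about (510,362) in the enlarged picture, with 5 packs. The whistle is at (492,328), the blue ring at (556,344) with turquoise rings beside it, and a purple block at (521,395). Next I'll enlarge this and locate everything roughly.

```bash
python3 - <<'E'
from h import *
im=cv2.imread('pics/raw_scene0.png');cv2.imwrite('pics/c0.png',cv2.resize(im[220:300,310:460],None,fx=5,fy=5,interpolation=cv2.INTER_CUBIC))
im=cv2.imread('pics/raw_side0.png');cv2.imwrite('pics/c1.png',cv2.resize(im[165:265,190:330],None,fx=5,fy=5,interpolation=cv2.INTER_CUBIC))
for nm,uv,z in [('whistle',(352,234),.02),('blue',(397,246),.007),('amber',(335,234),.058),('p5',(395,264),.058),('purple',(372,276),.058),('jarlid',(309,255),.11),('handle?',(270,205),.062),('front R top',(292,222),.085),('front L top',(224,194),.085),('tubeend',(418,263),.034),('fan',(173,178),0)]:
    print(nm,np.round(plane('scene',uv,z),3))
for nm,uv,z in [('whistle',(241,206),.02),('blue',(231,192),.007),('amber',(264,196),.058),('handle',(273,230),.062),('frontnear',(293,262),.085),('frontfar',(278,208),.085)]:
    print(nm,np.round(plane('side',uv,z),3))
E
```

```text
whistle [0.442 0.168 0.02 ]
blue [0.407 0.308 0.007]
amber [0.525 0.145 0.058]
p5 [0.569 0.351 0.058]
purple [0.653 0.317 0.058]
jarlid [0.726 0.164 0.11 ]
handle? [ 0.493 -0.118  0.062]
front R top [0.576 0.021 0.085]
front L top [ 0.55  -0.27   0.085]
tubeend [0.496 0.397 0.034]
fan [ 0.437 -0.642  0.   ]
whistle [0.422 0.139 0.02 ]
blue [0.399 0.305 0.007]
amber [0.524 0.14  0.058]
handle [ 0.502 -0.139  0.062]
frontnear [ 0.516 -0.37   0.085]
frontfar [ 0.548 -0.021  0.085]
```

View pics/c0.png

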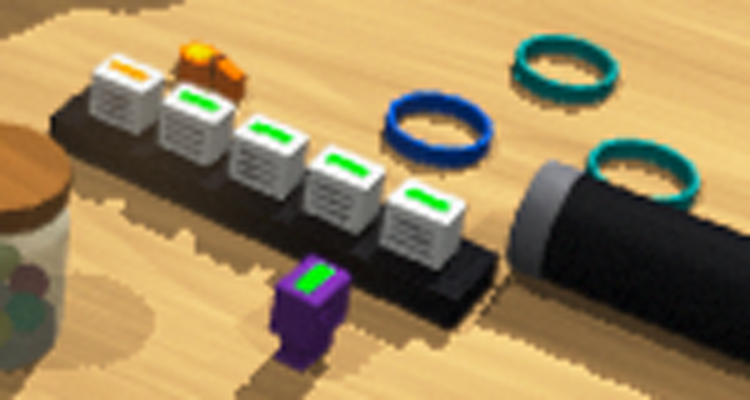

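View pics/c1.png

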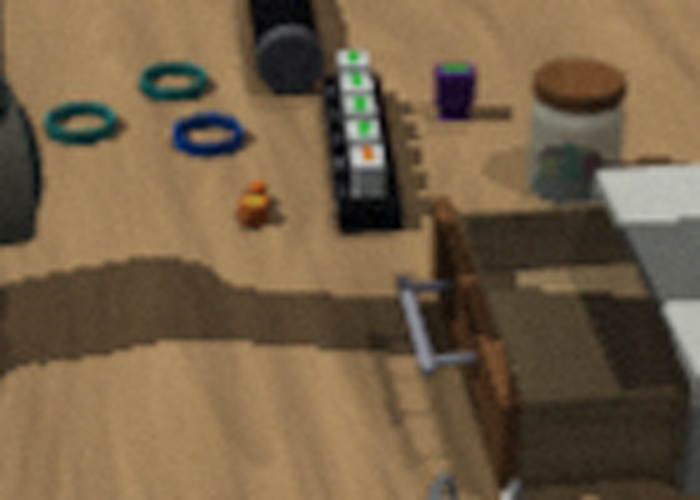

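Emit:
{"op": "drive_tool", "data": {"targets": [0,0,0,0,0,-57,1,0,0,0,0,0,-57,1,0,0,0,0,0,-57,1,0,0,8.6,0,0,0,1,0,0,8.6,0,0,0,1,0,0,0,20,-50,0,1,0,0,0,20,-50,0,1,0,0,0,20,-50,0,1,0,0,0,20,-50,0,1,0,0,0,20,-50,0,1,0,0,0,20,-50,0,1,0,0,0,20,-50,0,1]}}

```text
clock: 1.65
position: [0.3106, -0.1971, 0.4022]
ee_rot: [0.0, 1.0, 0.0, 0.0]
contact_force: [0.2, -0.7, -1.5]
width: 0.0854
```

Emit:
{"op": "drive_tool", "data": {"targets": [0,0,0,20,-50,0,1,0,0,0,20,-50,0,1,0,0,0,20,-50,0,1,0,0,0,20,-50,0,1,0,0,0,20,-50,0,1,0,0,0,0,0,0,1,0,0,0,0,0,0,1]}}

```text
clock: 2.52
position: [0.4096, 0.0512, 0.402]
ee_rot: [0.0, 1.0, 0.001, -0.001]
contact_force: [-0.6, -1.0, -0.4]
width: 0.0855
```

```bash
python3 - <<'E'
from h import *
s=get_state();print(s['clock'],s['position'],s['ee_rot'],s['qpos'])
save('wrist','w1.png',None,1.4)
import pickle;pickle.dump(s,open('s_w1.pkl','wb'))
E
```

```text
2.525 [0.40962982 0.05117782 0.40197722] [ 4.33694841e-04  9.99999055e-01  1.20431338e-03 -5.02411542e-04] [-4.38071013e-02 -2.86879486e-02  1.45646733e+00 -9.21256993e-04
  1.71477799e+00  1.52444885e+00]
```

View pics/w1.png

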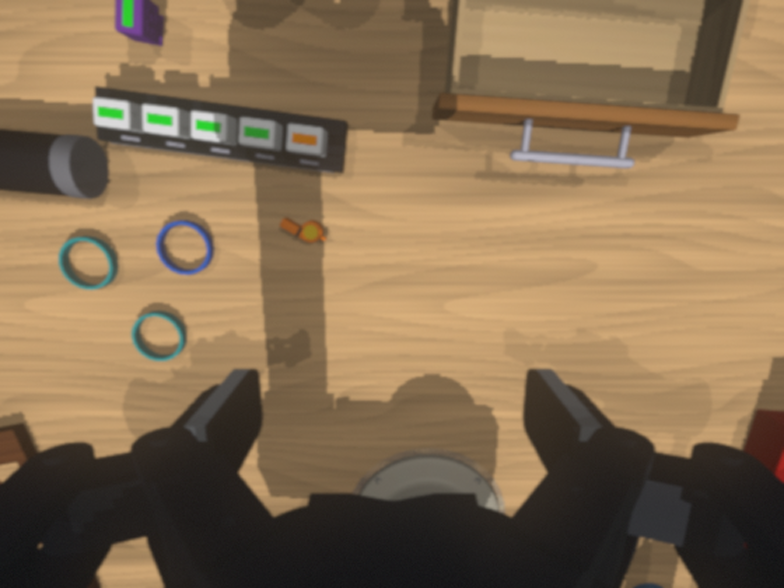

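Overview from the wrist camera (enlarged pixels). The dock lights, left to right, are four green at (111,113), (159,119), (207,126), (257,132) and amber at (305,139). The whistle is at (310,230), the blue ring at (185,246), the handle bar at (572,159) and the purple block at (138,15). Next I'll segment these and triangulate with the scene view.

```bash
cat >> h.py <<'E'
def blobs(im,lo,hi,amin=15):
    hsv=cv2.cvtColor(im,cv2.COLOR_RGB2HSV);m=cv2.inRange(hsv,np.array(lo),np.array(hi))
    n,l,st,c=cv2.connectedComponentsWithStats(m);return [(c[i],st[i,4],l==i) for i in range(1,n) if st[i,4]>=amin]
GREEN=((50,150,100),(70,255,255));AMB=((8,150,150),(22,255,255));BLUE=((105,120,60),(128,255,255))
E
python3 - <<'E'
from h import *
import pickle
s=pickle.load(open('s_w1.pkl','rb'))
W=cv2.cvtColor(cv2.imread('pics/raw_w1.png'),cv2.COLOR_BGR2RGB);S=cv2.cvtColor(cv2.imread('pics/raw_scene0.png'),cv2.COLOR_BGR2RGB)
for nm,c in [('G',GREEN),('A',AMB),('B',BLUE)]:
    print(nm,'W',[(np.round(b[0],1).tolist(),b[1]) for b in blobs(W,*c)]);print(nm,'S',[(np.round(b[0],1).tolist(),b[1]) for b in blobs(S,*c,6)])
cv2.imwrite('pics/c2.png',cv2.resize(cv2.imread('pics/raw_w1.png')[55:200,20:260],None,fx=3.3,fy=3.3,interpolation=cv2.INTER_CUBIC))
cv2.imwrite('pics/c3.png',cv2.resize(cv2.imread('pics/raw_w1.png')[0:140,300:540],None,fx=3.3,fy=3.3,interpolation=cv2.INTER_CUBIC))
E
```

```text
G W [([90.8, 8.3], np.int32(116)), ([78.4, 80.2], np.int32(82)), ([113.6, 85.0], np.int32(83)), ([147.8, 89.6], np.int32(74)), ([182.9, 94.4], np.int32(68))]
G S [([349.3, 239.6], np.int32(11)), ([363.8, 245.9], np.int32(11)), ([379.4, 252.6], np.int32(14)), ([395.0, 259.4], np.int32(16)), ([372.3, 275.1], np.int32(23)), ([484.8, 282.6], np.int32(250))]
A W [([466.3, 82.4], np.int32(18)), ([480.6, 85.3], np.int32(42)), ([493.7, 86.4], np.int32(28)), ([509.3, 88.0], np.int32(56)), ([217.0, 98.9], np.int32(81)), ([206.6, 161.3], np.int32(22)), ([224.6, 162.6], np.int32(29)), ([216.7, 167.6], np.int32(18))]
A S [([105.5, 66.0], np.int32(46)), ([195.9, 98.9], np.int32(292)), ([223.9, 98.9], np.int32(31)), ([193.9, 107.6], np.int32(8)), ([224.6, 126.2], np.int32(19)), ([284.0, 144.0], np.int32(11)), ([233.3, 194.7], np.int32(29)), ([544.5, 201.5], np.int32(6)), ([286.7, 215.3], np.int32(26)), ([352.2, 231.7], np.int32(40)), ([335.5, 233.8], np.int32(10)), ([6.9, 253.0], np.int32(267)), ([308.6, 252.5], np.int32(415)), ([86.7, 316.8], np.int32(2647)), ([24.7, 355.7], np.int32(4598))]
B W [([131.2, 175.2], np.int32(157))]
B S [([174.9, 121.5], np.int32(8)), ([175.2, 138.7], np.int32(124)), ([215.8, 139.2], np.int32(350)), ([303.6, 140.7], np.int32(67)), ([299.9, 134.7], np.int32(7)), ([183.2, 150.5], np.int32(13)), ([397.1, 245.4], np.int32(156))]
```

View pics/c2.png

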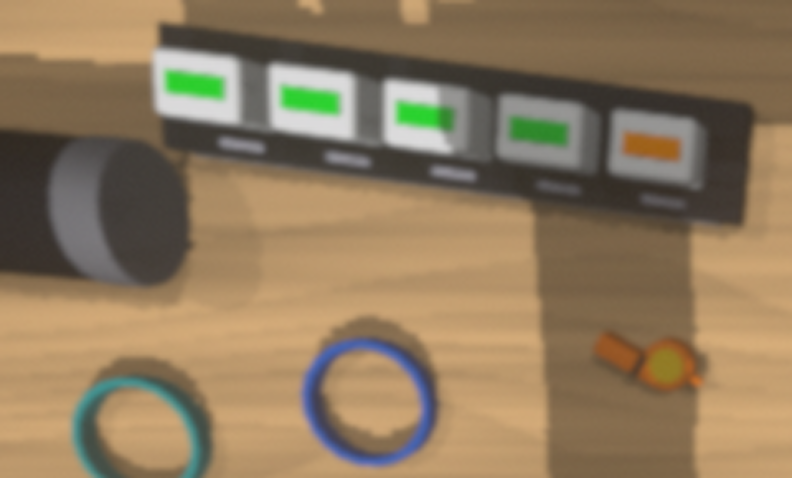

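View pics/c3.png

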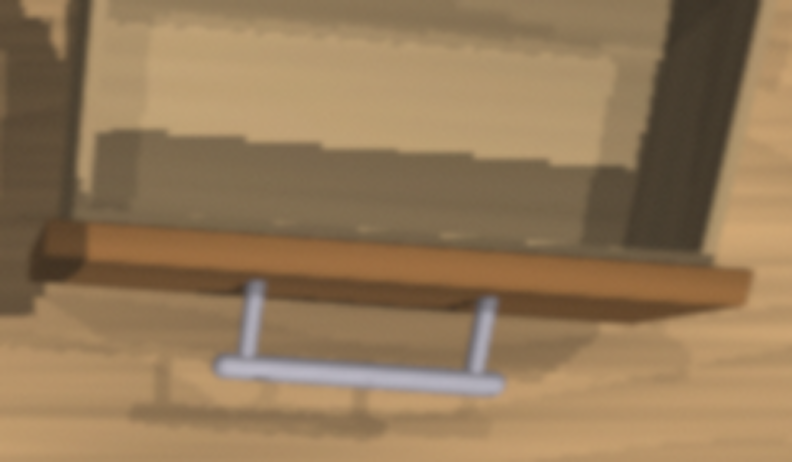

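The crops show four green-lit packs, with the amber one in the rightmost pocket (-y end) at crop pixel (652,146). The blue ring is at (370,402) beside the turquoise one, and the whistle drum is at (668,365) with its mouthpiece at (605,350). The handle bar runs (218,366)–(500,385).

```bash
python3 - <<'E'
from h import *
import pickle
s=pickle.load(open('s_w1.pkl','rb'))
Wg=[(78.4,80.2),(113.6,85),(147.8,89.6),(182.9,94.4),(217,98.9)];Sg=[(395,259.4),(379.4,252.6),(363.8,245.9),(349.3,239.6),(335.5,233.8)]
for a,b in zip(Wg,Sg):
    x,r=tri([ray('wrist',a,s),ray('scene',b)]);print('bar',np.round(x,4),np.round(r,4),'plane58 W',np.round(plane('wrist',a,.058,s),4))
P=np.array([plane('wrist',a,.058,s) for a in Wg]);d=P[0]-P[4];print('dock yaw',np.degrees(np.arctan2(-d[0],d[1])))
x,r=tri([ray('wrist',(131.2,175.2),s),ray('scene',(397.1,245.4))]);print('ring',x,r,plane('wrist',(131.2,175.2),.01,s))
for n,uv,z in [('drum',(222.4,165.6),.02),('mouth',(203,161),.018),('hL',(366,111),.067),('hR',(451.5,116.7),.067),('frontL top edge',(300+70/3.3,220/3.3),.09),('frontR',(300+750/3.3,270/3.3),.09),('tube end',(20+165/3.3,55+210/3.3),.034)]: print(n,np.round(plane('wrist',uv,z,s),4))
a,b=plane('wrist',(366,111),.067,s),plane('wrist',(451.5,116.7),.067,s);d=a-b;print('hyaw',np.degrees(np.arctan2(-d[0],d[1])),np.linalg.norm(d),(a+b)/2)
E
```

```text
bar [0.5467 0.3432 0.0569] [0.0003 0.0003] plane58 W [0.5465 0.3428 0.058 ]
bar [0.5402 0.294  0.0565] [0.0003 0.0003] plane58 W [0.5401 0.293  0.058 ]
bar [0.5343 0.244  0.0573] [0.0004 0.0004] plane58 W [0.534  0.2442 0.058 ]
bar [0.5277 0.194  0.057 ] [0. 0.] plane58 W [0.5276 0.1937 0.058 ]
bar [0.5216 0.1447 0.0565] [0.0002 0.0002] plane58 W [0.5216 0.1442 0.058 ]
dock yaw -7.150452718108508
ring [0.40276762 0.30752526 0.0066073 ] [np.float64(0.00037407541690260177), np.float64(0.0003740754169026075)] [0.40302492 0.30627935 0.01      ]
drum [0.4207 0.1477 0.02  ]
mouth [0.428 0.18  0.018]
hL [ 0.5047 -0.0731  0.067 ]
hR [ 0.497  -0.1986  0.067 ]
frontL top edge [ 0.5593 -0.003   0.09  ]
frontR [ 0.5412 -0.2826  0.09  ]
tube end [0.4944 0.3795 0.034 ]
hyaw -3.476819501893364 0.1257418393351473 [ 0.50083872 -0.13583473  0.067     ]
```

Emit:
{"op": "drive_tool", "data": {"targets": [0,0,0,23,47,0,0.28,0,0,0,23,47,0,0.28,0,0,0,23,47,0,0.28,0,0,0,22,46,0,0.28,0,0,-9.6,0,0,30,0.28,0,0,-9.6,0,0,30,0.28,0,0,-9.6,0,0,30,0.28,0,0,-9.6,0,0,30,0.28,0,0,-9.6,0,0,30,0.28,0,0,-9.6,0,0,30,0.28,0,0,-9.6,0,0,30,0.28,0,0,-9.6,0,0,30,0.28], "grip_force": 50}}

```text
clock: 4.08
position: [0.5003, -0.1375, 0.1617]
ee_rot: [0.0, 0.783, 0.623, -0.0]
contact_force: [0.3, -0.5, -0.4]
width: 0.024
```

Emit:
{"op": "drive_tool", "data": {"targets": [0,0,-9.6,0,0,15,0.28,0,0,0,0,0,0,0.28,0,0,0,0,0,0,0.28]}}

```text
clock: 4.45
position: [0.5014, -0.1368, 0.1482]
ee_rot: [0.001, 0.73, 0.684, 0.0]
contact_force: [-1.0, -0.8, 0.1]
width: 0.0238
```

```bash
python3 - <<'E'
from h import *
s=get_state();print(s['clock'],s['position'],s['ee_rot'],s['width'])
save('wrist','w2.png',None,1.4)
E
```

```text
4.45 [ 0.50138921 -0.13676892  0.14820113] [7.69199447e-04 7.29833264e-01 6.83624721e-01 2.37863671e-04] 0.02381381117037455
```

View pics/w2.png

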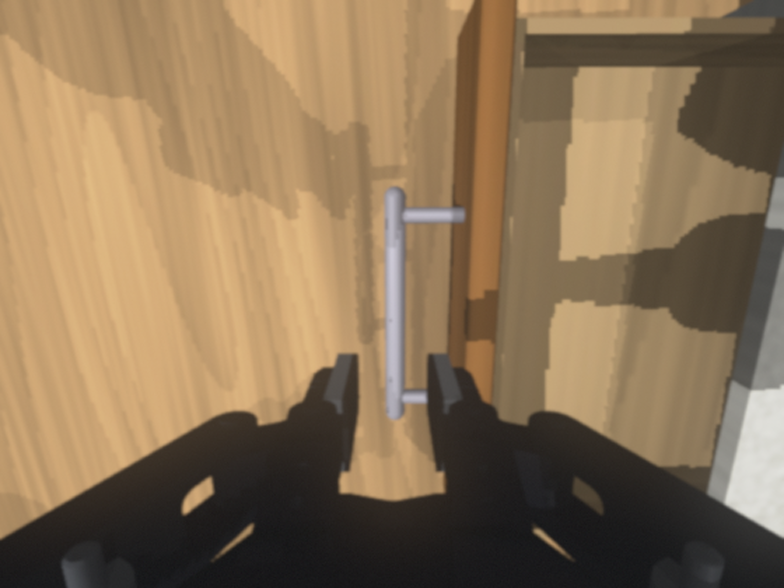

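The handle bar is centred between the fingers, from (395,190) to (393,415), so I'll descend and grip it.

Emit:
{"op": "drive_tool", "data": {"targets": [0,0,0,0,0,35,0.28,0,0,0,0,0,35,0.28,0,0,0,0,0,35,0.28,0,0,0,0,0,0,0.28,0,0,0,0,0,0,0,0,0,0,0,0,0,0,0,0,0,0,0,0,0]}}

```text
clock: 5.38
position: [0.5026, -0.1363, 0.0435]
ee_rot: [0.002, 0.729, 0.685, 0.001]
contact_force: [0.9, -0.7, 5.8]
width: 0.0091
```

Emit:
{"op": "drive_tool", "data": {"targets": [0,0,0,0,-10,0,0,0,0,0,0,-10,0,0,0,0,0,0,-10,0,0,0,0,0,0,-10,0,0,0,0,0,0,-10,0,0]}}

```text
clock: 6.0
position: [0.4522, -0.1331, 0.0435]
ee_rot: [0.002, 0.729, 0.685, 0.001]
contact_force: [1.9, -1.0, 8.2]
width: 0.0093
```

Emit:
{"op": "drive_tool", "data": {"targets": [0,0,0,0,-10,0,0,0,0,0,0,-10,0,0,0,0,0,0,-10,0,0]}}

```text
clock: 6.38
position: [0.4412, -0.1327, 0.044]
ee_rot: [0.016, 0.732, 0.681, 0.014]
contact_force: [58.6, 17.2, -49.0]
width: 0.0088
```

```bash
python3 - <<'E'
from h import *
s=get_state();print(s['clock'],s['position'],s['contact_force'],s['width'])
save('scene','s2.png',(100,130,400,330),2.6)
E
```

```text
6.375 [ 0.44118651 -0.13273922  0.04401664] [ 58.59928524  17.19812149 -49.02243694] 0.008846040303528684
```

View pics/s2.png

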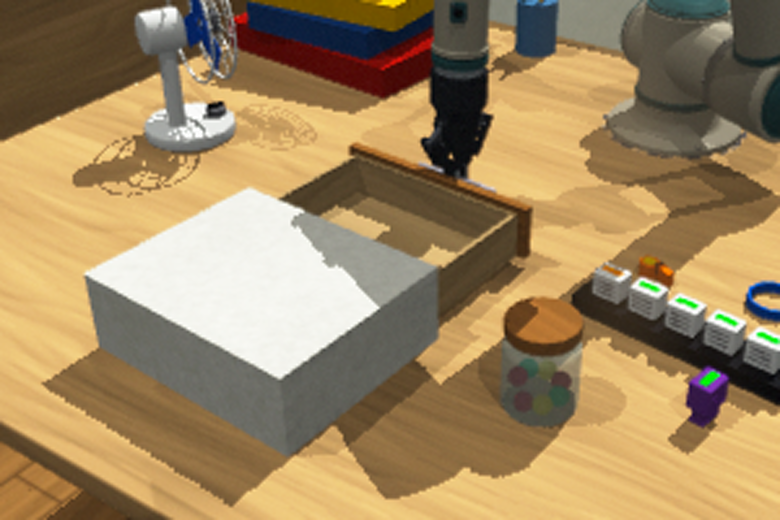

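The drawer is at its stop: 58 N against the pull, after 61 mm of travel. I'll relax, release and rise, then look at the whistle and ring.

Emit:
{"op": "drive_tool", "data": {"targets": [0,0,0,0,10,0,0,0,0,0,0,8,0,0,0,0,0,0,0,0,0,0,0,0,0,0,0,0.28,0,0,0,0,0,0,0.28]}}

```text
clock: 7.05
position: [0.4384, -0.1315, 0.0423]
ee_rot: [-0.001, 0.728, 0.685, -0.0]
contact_force: [0.1, -0.2, 3.8]
width: 0.0241
```

Emit:
{"op": "drive_tool", "data": {"targets": [0,0,0,0,0,-50,0.3,0,0,0,0,0,-50,0.3,0,0,0,0,0,-52,0.5,0,0,0,0,0,-52,0.5,0,0,0,47,-6,0,0.5,0,0,0,47,-6,0,0.5,0,0,0,47,-6,0,0.5,0,0,0,47,-6,0,0.5,0,0,0,47,-6,0,0.5,0,0,0,47,-6,0,0.5,0,0,0,47,-6,0,0.5,0,0,0,0,0,0,0.5]}}

```text
clock: 8.55
position: [0.4162, 0.2016, 0.2454]
ee_rot: [-0.001, 0.727, 0.687, -0.001]
contact_force: [0.0, -0.3, 0.2]
width: 0.0424
```

```bash
python3 - <<'E'
from h import *
import pickle
s=get_state();print(s['clock'],s['position'],s['ee_rot'],s['contact_force'],s['qd'].round(3))
save('wrist','w3.png',None,1.4)
pickle.dump(s,open('s_w3.pkl','wb'))
E
```

```text
8.55 [0.4162454  0.20159918 0.24543001] [-8.85852474e-04  7.26814319e-01  6.86833092e-01 -6.81736994e-04] [ 0.04015947 -0.34043573  0.23805747] [-0.057 -0.011  0.017 -0.048  0.012 -0.023]
```

View pics/w3.png

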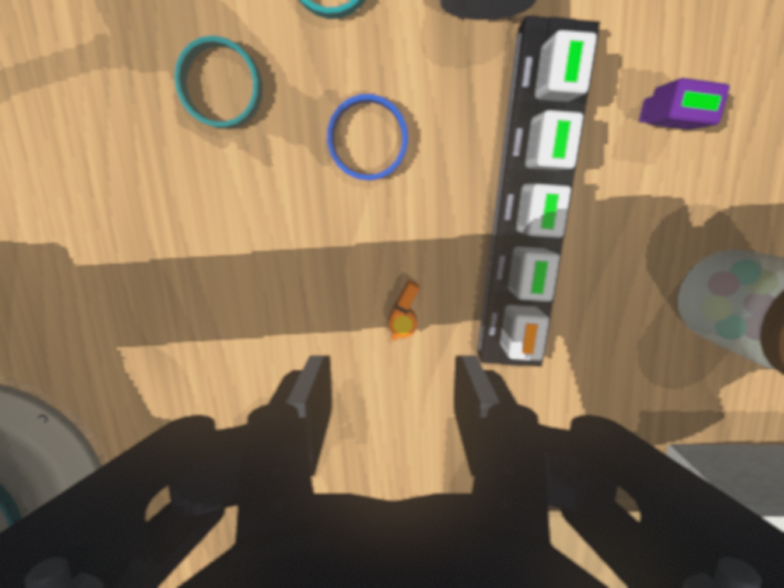

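The dock is now on the right with amber at the bottom (531,338) and green bars at (540,277), (551,211), (562,139) and (575,62). The blue ring is at (368,136) and the whistle drum at (403,323), with its mouthpiece to (411,287).

```bash
python3 - <<'E'
from h import *
import pickle
s1=pickle.load(open('s_w1.pkl','rb'));s=pickle.load(open('s_w3.pkl','rb'))
B=cv2.imread('pics/raw_w3.png');W=cv2.cvtColor(B,cv2.COLOR_BGR2RGB)
for nm,c in [('G',GREEN),('A',AMB),('B',BLUE)]:
    for b in blobs(W,*c):
        z={'G':.058,'A':.058,'B':.01}[nm];print(nm,np.round(b[0],1),b[1],np.round(plane('wrist',b[0],z,s),4))
bl=max(blobs(W,*BLUE),key=lambda b:b[1]);cn,_=cv2.findContours(bl[2].astype(np.uint8),cv2.RETR_EXTERNAL,2);e=cv2.fitEllipse(cn[0]);print('ring ellipse',e,plane('wrist',e[0],.011,s))
print('ring tri',tri([ray('wrist',bl[0],s),ray('wrist',(131.2,175.2),s1)]))
for a,b in [((287.9,231.4),(222.4,165.6)),((294,204),(203,161))]:
    print('wh tri',tri([ray('wrist',a,s),ray('wrist',b,s1)]), plane('wrist',a,.02,s))
cv2.imwrite('pics/c4.png',cv2.resize(B[50:250,220:360],None,fx=4,fy=3,interpolation=cv2.INTER_CUBIC)[:, :])
cv2.imwrite('pics/c4.png',cv2.resize(B[190:250,260:330],None,fx=8,fy=8,interpolation=cv2.INTER_CUBIC))
E
```

```text
G [409.4  43.4] 225 [0.5465 0.3427 0.058 ]
G [500.5  71.7] 261 [0.6362 0.3127 0.058 ]
G [400.5  98.9] 187 [0.5403 0.2932 0.058 ]
G [392.4 149.8] 158 [0.5341 0.244  0.058 ]
G [384.9 197.8] 130 [0.5278 0.1936 0.058 ]
A [292.  211.4] 125 [0.4271 0.1842 0.058 ]
A [286.9 232. ] 214 [0.4204 0.1609 0.058 ]
A [378.  241.3] 132 [0.5217 0.1443 0.058 ]
B [263.4  95.2] 473 [0.4022 0.3098 0.01  ]
ring ellipse ((262.17578125, 97.4835205078125), (55.04742431640625, 59.3189582824707), 173.5830535888672) [0.4006805 0.3073286 0.011    ]
ring tri (array([0.40227089, 0.31101873, 0.00044991]), [np.float64(0.0005798721891830404), np.float64(0.0005798721891830665)])
wh tri (array([0.42164193, 0.14836498, 0.01725191]), [np.float64(0.00012822076055421337), np.float64(0.00012822076055417692)]) [0.42175269 0.14928129 0.02      ]
wh tri (array([0.42988696, 0.1816831 , 0.01308635]), [np.float64(0.001223231623608482), np.float64(0.0012232316236084036)]) [0.43086447 0.18357798 0.02      ]
```

View pics/c4.png

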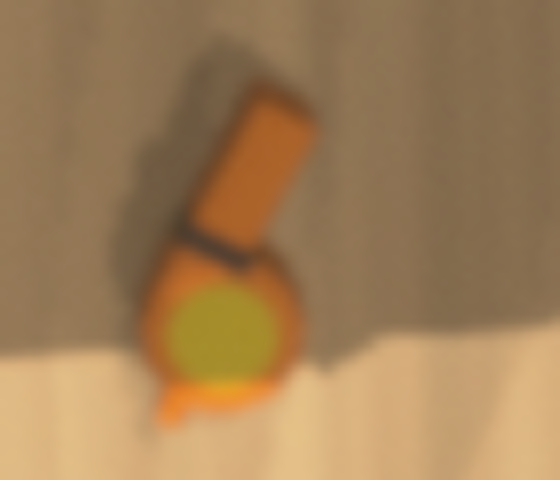

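The whistle's mouthpiece axis is at yaw ≈60° and the drum centre at (0.4215,0.149). I'll turn the jaws perpendicular to it and descend.

Emit:
{"op": "drive_tool", "data": {"targets": [0,0,0,-52,8,0,0.5,0,0,8.9,0,0,40,0.5,0,0,8.9,0,0,45,0.5,0,0,8.9,0,0,50,0.5,0,0,0,0,0,50,0.5,0,0,0,0,0,0,0.5,0,0,0,0,0,0,0.5], "grip_force": 40}}

```text
clock: 9.48
position: [0.4234, 0.1462, 0.0624]
ee_rot: [0.0, 0.867, 0.498, 0.001]
contact_force: [0.5, 0.2, 0.1]
width: 0.0433
```

```bash
python3 - <<'E'
from h import *
s=get_state();print(s['clock'],s['position'],s['ee_rot'])
save('wrist','w4.png',None,1.2)
E
```

```text
9.475 [0.42344779 0.14623948 0.06244199] [4.15852484e-04 8.67187949e-01 4.97980322e-01 6.98246266e-04]
```

View pics/w4.png

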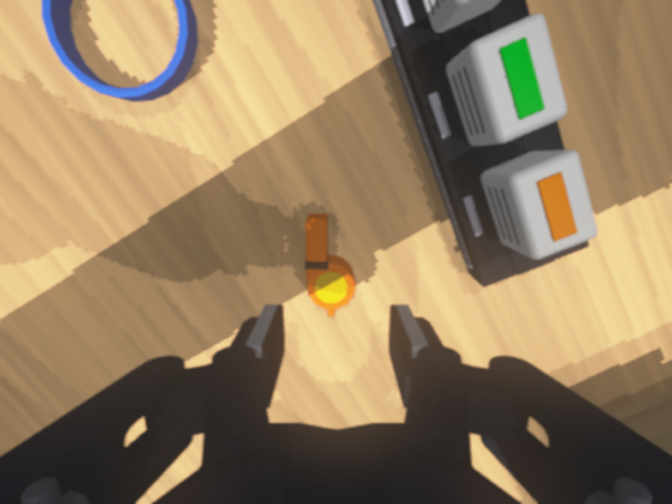

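The mouthpiece is now aligned with the tool, and the drum at (331,288) is about 4 mm to -y of the tool. I'll correct that, descend and grip.

Emit:
{"op": "drive_tool", "data": {"targets": [0,0,0,1,-4,29,0.5,0,0,0,0,0,29,0.5,0,0,0,0,0,0,0.5,0,0,0,0,0,0,0.1,0,0,0,0,0,0,0.1,0,0,0,0,0,0,0.1,0,0,0,0,0,0,0.1]}}

```text
clock: 10.4
position: [0.421, 0.15, 0.0051]
ee_rot: [0.001, 0.867, 0.498, 0.002]
contact_force: [-1.7, -0.8, 9.0]
width: 0.0243
```

Emit:
{"op": "drive_tool", "data": {"targets": [0,0,0,0,0,-40,0.1,0,0,0,0,0,-40,0.1,0,0,0,0,0,-50,0.1,0,0,0,0,0,0,0.1]}}

```text
clock: 10.9
position: [0.4228, 0.1504, 0.1378]
ee_rot: [0.002, 0.867, 0.498, 0.005]
contact_force: [1.0, 0.1, -0.2]
width: 0.0244
```

```bash
python3 - <<'E'
from h import *
s=get_state();print(s['clock'],s['position'],s['ee_rot'],s['width'],s['qpos'].round(2))
save('wrist','w5.png',None,1.2)
E
```

```text
10.9 [0.4228354  0.1503705  0.13784507] [0.00190047 0.86688307 0.49848055 0.00522261] 0.024408296834139122 [ 0.19  0.16  1.92 -0.    1.06  0.71]
```

View pics/w5.png

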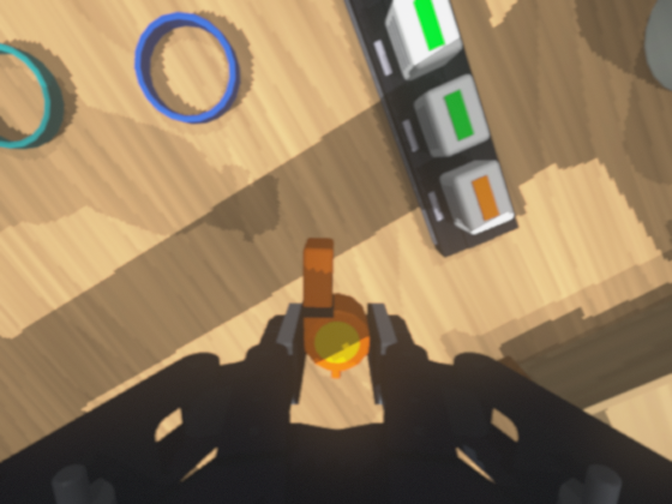

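The whistle is firmly held (24 mm opening). I'll carry it over the drawer's front area, drawer coordinates (-60,-75).

Emit:
{"op": "drive_tool", "data": {"targets": [0,0,0,-32.5,35,0,0.1,0,0,0,-32.5,35,0,0.1,0,0,0,-32.5,35,0,0.1,0,0,0,-32.5,35,0,0.1,0,0,0,-32.5,35,0,0.1,0,0,0,-32.5,35,0,0.1,0,0,0,-32.5,35,0,0.1,0,0,0,-32,34,0,0.1,0,0,0,0,0,0,0.1,0,0,0,0,0,0,0.1]}}

```text
clock: 12.2
position: [0.5287, -0.2141, 0.1319]
ee_rot: [-0.002, 0.867, 0.498, -0.001]
contact_force: [-0.5, 0.8, -0.7]
width: 0.0246
```

```bash
python3 - <<'E'
from h import *
s=get_state();print(s['clock'],s['position'],s['ee_rot'],s['width'])
im=save('wrist','w6.png',None,1.2)
P0=np.array([.598,-.143,.078]);ax=np.array([.998,-.063,0]);ay=np.array([.063,.998,0])
for x,y in [(-107,-129),(-107,129),(66,-129),(66,129)]: print(x,y,proj('wrist',P0+ax*x/1e3+ay*y/1e3,s)*1.2)
E
```

```text
12.2 [ 0.5287235  -0.21414313  0.1319225 ] [-1.64056676e-03  8.67093928e-01  4.98141386e-01 -7.66432026e-04] 0.024579603881895888
-107 -129 [315.00912141 388.59247477]
-107 129 [ 44.81048338 -70.12741561]
66 -129 [596.68119066 264.41022234]
66 129 [ 404.11807885 -311.53822543]
```

View pics/w6.png

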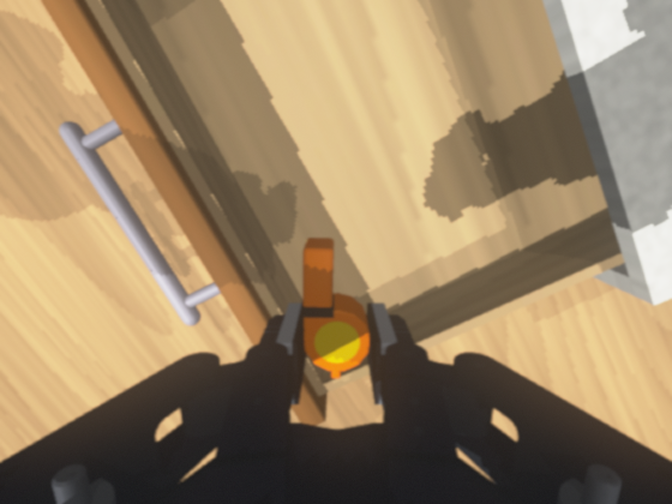

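The view matches the predicted drawer corner. I'll shift slightly inward, lower and release.

Emit:
{"op": "drive_tool", "data": {"targets": [0,0,0,25,3,0,0.1,0,0,0,0,0,40,0.1,0,0,0,0,0,40,0.1,0,0,0,0,0,20,0.1,0,0,0,0,0,0,0.1,0,0,0,0,0,0,0.45,0,0,0,0,0,0,0.45,0,0,0,0,0,0,0.45]}}

```text
clock: 13.25
position: [0.5457, -0.1951, 0.0344]
ee_rot: [0.001, 0.867, 0.498, 0.001]
contact_force: [-0.0, 0.9, 0.2]
width: 0.0383
```

Emit:
{"op": "drive_tool", "data": {"targets": [0,0,0,0,0,-40,0.45,0,0,0,0,0,-60,0.45,0,0,0,0,0,-60,0.45,0,0,0,0,0,0,0.45]}}

```text
clock: 13.75
position: [0.5484, -0.1965, 0.1996]
ee_rot: [0.005, 0.867, 0.498, 0.004]
contact_force: [-0.3, 0.4, -0.1]
width: 0.0385
```

```bash
python3 - <<'E'
from h import *
s=get_state();print(s['clock'],s['position'],s['ee_rot'],s['width'])
im=save('wrist','w7.png',None,1.2)
im=save('scene','s7.png',(140,150,460,310),2.4)
E
```

```text
13.75 [ 0.54836592 -0.19647529  0.19963717] [0.00544779 0.86695244 0.49834809 0.00360139] 0.03845802388604379
```

View pics/w7.png

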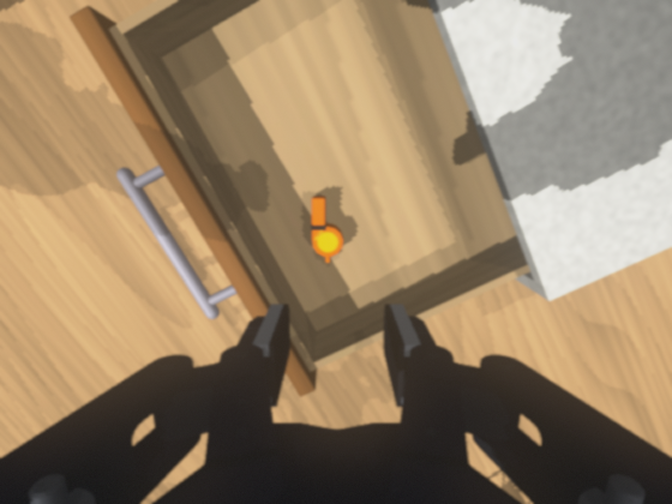

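View pics/s7.png

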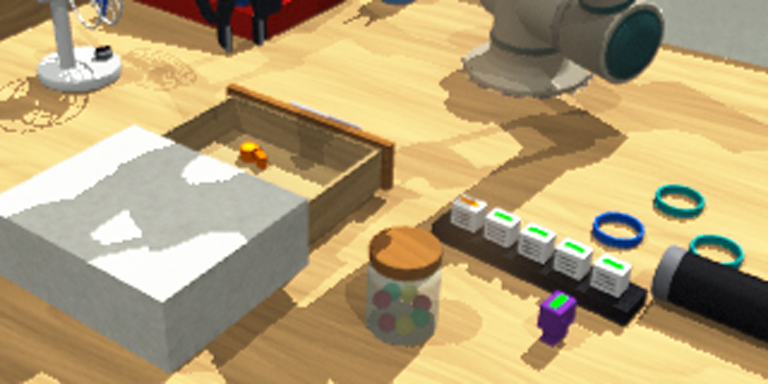

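The whistle lies in the drawer at (327,241), and the blue ring is still beside the dock. I'll go to the ring's +x wall.

Emit:
{"op": "drive_tool", "data": {"targets": [0,0,0,34,-32,0,0.24,0,0,0,34,-32,0,0.24,0,0,0,34,-32,0,0.24,0,0,0,34,-32,0,0.24,0,0,0,34,-32,0,0.24,0,0,0,34,-32,0,0.24,0,0,0,34,-32,0,0.24,0,0,0,34,-32,0,0.24,0,0,0,34,-32,0,0.24,0,0,0,34,-32,0,0.24,0,0,0,34,-32,0,0.24]}}

```text
clock: 15.22
position: [0.4274, 0.3062, 0.191]
ee_rot: [0.0, 0.867, 0.498, -0.002]
contact_force: [1.2, 0.6, 0.4]
width: 0.0203
```

Emit:
{"op": "drive_tool", "data": {"targets": [0,0,-8.9,0,0,30,0.24,0,0,-8.9,0,0,35,0.24,0,0,-8.9,0,0,35,0.24,0,0,0,0,0,0,0.24,0,0,0,0,0,0,0.24]}}

```text
clock: 15.85
position: [0.4292, 0.3055, 0.0933]
ee_rot: [-0.0, 0.729, 0.684, -0.0]
contact_force: [0.2, 0.5, 0.3]
width: 0.0202
```

```bash
python3 - <<'E'
from h import *
s=get_state();print(s['clock'],s['position'],s['ee_rot'],s['width'])
W=save('wrist','w8.png',None,1.2)
bl=max(blobs(W,*BLUE),key=lambda b:b[1]);cn,_=cv2.findContours(bl[2].astype(np.uint8),cv2.RETR_EXTERNAL,2);e=cv2.fitEllipse(max(cn,key=len));print('ring ellipse',e,plane('wrist',e[0],.011,s))
E
```

```text
15.85 [0.42923431 0.30547852 0.09327435] [-3.19299502e-05  7.29200368e-01  6.84300193e-01 -2.58813038e-04] 0.02022889701653003
ring ellipse ((242.33253479003906, 223.44740295410156), (78.82428741455078, 82.23396301269531), 106.97676849365234) [0.40027269 0.30769508 0.011     ]
```

View pics/w8.png

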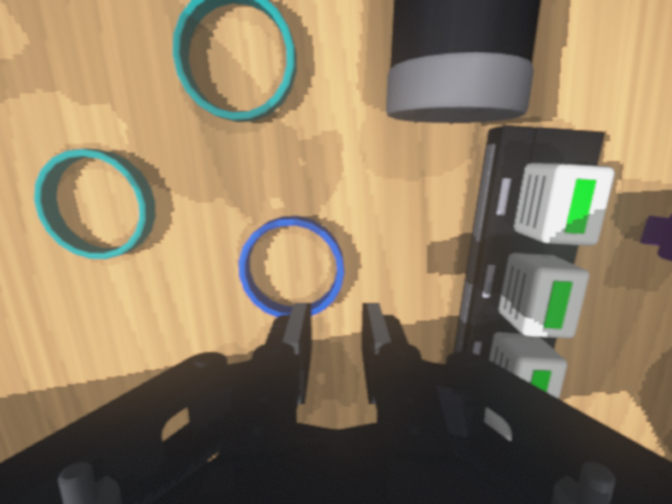

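The blue ring's centre is at (292,267), between turquoise rings at (95,203) and (235,57), which stay. I'll descend astride its right wall and close.

Emit:
{"op": "drive_tool", "data": {"targets": [0,0,0,0,3,30,0.24,0,0,0,0,0,30,0.24,0,0,0,0,0,28,0.24,0,0,0,0,0,0,0.24,0,0,0,0,0,0,0,0,0,0,0,0,0,0,0,0,0,0,0,0,0,0,0,0,0,0,0,0]}}

```text
clock: 16.9
position: [0.4332, 0.3059, 0.0066]
ee_rot: [0.0, 0.728, 0.685, 0.001]
contact_force: [0.5, -0.6, 6.9]
width: 0.0027
```

Emit:
{"op": "drive_tool", "data": {"targets": [0,0,0,0,0,-40,0,0,0,0,0,0,-50,0,0,0,0,0,0,-50,0,0,0,0,0,0,0,0]}}

```text
clock: 17.4
position: [0.4347, 0.3068, 0.1497]
ee_rot: [0.001, 0.728, 0.685, 0.005]
contact_force: [0.6, 0.0, -0.8]
width: 0.0035
```

```bash
python3 - <<'E'
from h import *
s=get_state();print(s['clock'],s['position'],s['ee_rot'],s['width'])
W=save('wrist','w9.png',None,1.2)
E
```

```text
17.4 [0.43472545 0.30675929 0.14968979] [0.00134035 0.72839932 0.68513541 0.0047007 ] 0.0035104253140816146
```

View pics/w9.png

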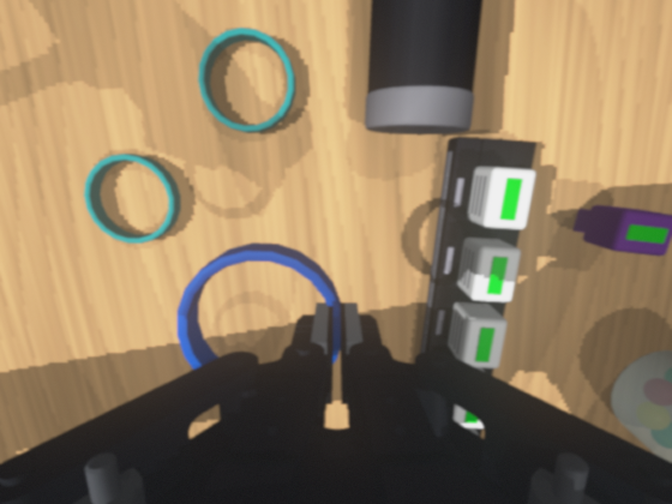

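The ring hangs in the grip at (260,310). I'll carry it to the drawer.

Emit:
{"op": "drive_tool", "data": {"targets": [0,0,0,-47.5,20.5,0,0,0,0,0,-47.5,20.5,0,0,0,0,0,-47.5,20.5,0,0,0,0,0,-47.5,20.5,0,0,0,0,0,-47.5,20.5,0,0,0,0,0,-47.5,20.5,0,0,0,0,0,-47.5,20.5,0,0,0,0,0,-47.5,20,0,0,0,0,0,0,0,0,0,0,0,0,0,0,0,0]}}

```text
clock: 18.7
position: [0.5706, -0.0834, 0.1435]
ee_rot: [-0.002, 0.729, 0.685, -0.001]
contact_force: [-0.7, -0.1, -0.7]
width: 0.003
```

```bash
python3 - <<'E'
from h import *
s=get_state();print(s['clock'],s['position'],s['ee_rot'],s['width'])
W=save('wrist','w10.png',None,1.2)
E
```

```text
18.7 [ 0.57056148 -0.08340014  0.14354991] [-0.00196166  0.7286954   0.6848346  -0.00086429] 0.0029682754894865254
```

View pics/w10.png

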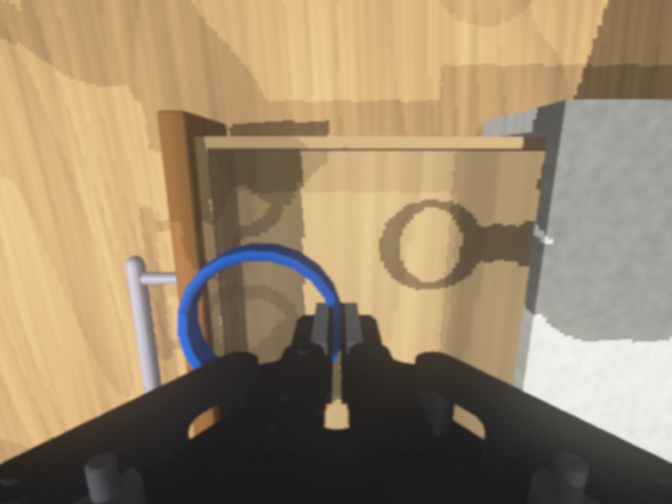

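The ring appears over the front panel only through perspective; its left edge is about 12 mm inside the wall. I'll add 10 mm, lower and release.

Emit:
{"op": "drive_tool", "data": {"targets": [0,0,0,0,10,0,0,0,0,0,0,0,40,0,0,0,0,0,0,40,0,0,0,0,0,0,32,0,0,0,0,0,0,0,0,0,0,0,0,0,0,0.2,0,0,0,0,0,0,0.2,0,0,0,0,0,-50,0.2,0,0,0,0,0,-60,0.5,0,0,0,0,0,-60,0.5,0,0,0,0,0,0,0.5]}}

```text
clock: 20.12
position: [0.5856, -0.0855, 0.2106]
ee_rot: [0.006, 0.728, 0.685, 0.004]
contact_force: [0.0, 0.2, -1.1]
width: 0.0429
```

```bash
python3 - <<'E'
from h import *
s=get_state();print(s['clock'],s['position'],s['ee_rot'],s['width'])
W=save('wrist','w11.png',None,1.2)
E
```

```text
20.125 [ 0.58562089 -0.08546898  0.2106403 ] [0.00616964 0.72837898 0.68513614 0.00380298] 0.042906774130633825
```

View pics/w11.png

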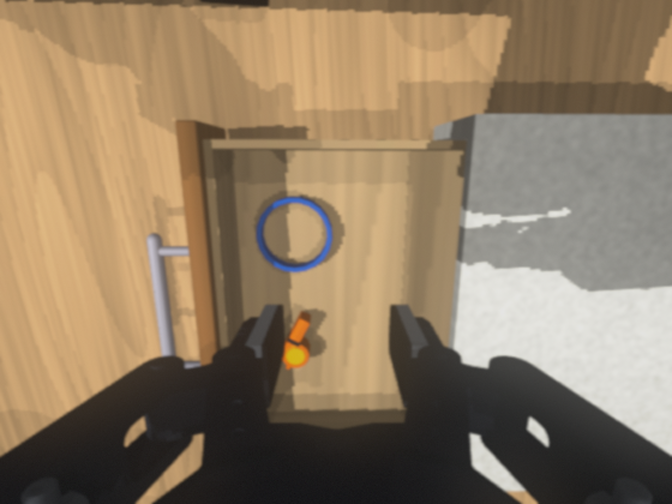

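Both lie in the drawer, the ring at (295,234) and the whistle drum at (296,355), leaving the back half free. I'll compute their drawer coordinates and plan the packs.

```bash
cat >> h.py <<'E'
def todraw(p,P0=np.array([.598,-.143,.022])):
    d=np.array(p)-P0;ax=np.array([.998,-.063,0]);ay=np.array([.063,.998,0]);return np.round([1e3*d@ax,1e3*d@ay,1e3*d[2]],1)
def plan(s,tgt):
    # world shift -> tool axes, mm
    return np.round(1e3*R(s['ee_rot']).T@(np.array(tgt)-s['position']),1)
def psi(s): 
    r=R(s['ee_rot']);return np.degrees(np.arctan2(r[1,0],r[0,0]))
E
python3 - <<'E'
from h import *
s=get_state()
for n,uv,z in [('ring',(295,234),.032),('ringright',(332,234),.032),('drum',(296,355),.042),('mouth',(305,316),.038),('cab edge',(464,150),.1),('frontwall inner top',(207,150),.078),('wall +y inner top',(330,146),.078)]:
    print(n,todraw(plane('wrist',np.array(uv)/1.2,z,s)))
print(psi(s)); print('to p1 above',plan(s,[.5465,.343,.2106]),'p4',plan(s,[.5277,.1937,.2106]))
P0=np.array([.598,-.143]);ax=np.array([.998,-.063]);ay=np.array([.063,.998])
for y in (95,40,-15,-70): print(y,np.round(P0+.022*ax+y/1e3*ay,4))
E
```

```text
ring [-52.8  60.5  10. ]
ringright [-20.9  60.5  10. ]
drum [-53.9 -50.1  20. ]
mouth [-45.2 -13.3  16. ]
cab edge [ 64.2 129.   78. ]
frontwall inner top [-107.5  129.1   56. ]
wall +y inner top [-22.  131.9  56. ]
86.49527797265998
to p1 above [424.9 -63.2  -4.5] p4 [274.7 -72.8  -4.3]
95 [ 0.6259 -0.0496]
40 [ 0.6225 -0.1045]
-15 [ 0.619  -0.1594]
-70 [ 0.6155 -0.2142]
```

Emit:
{"op": "drive_tool", "data": {"targets": [0,0,3.6,0,0,0,0.55,0,0,0,47,-10,0,0.55,0,0,0,47,-10,0,0.55,0,0,0,47,-10,0,0.55,0,0,0,47,-10,0,0.55,0,0,0,47,-10,0,0.55,0,0,0,47,-10,0,0.55,0,0,0,47,-10,0,0.55,0,0,0,47,-10,0,0.55,0,0,0,47,-10,0,0.55,0,0,0,0,0,45,0.55,0,0,0,0,0,45,0.55], "grip_force": 70}}

```text
clock: 21.68
position: [0.544, 0.3469, 0.1111]
ee_rot: [-0.0, 0.749, 0.663, -0.001]
contact_force: [-0.4, 0.3, -0.8]
width: 0.0469
```

Emit:
{"op": "drive_tool", "data": {"targets": [0,0,0,0,0,0,0.55,0,0,0,0,0,0,0.55]}}

```text
clock: 21.92
position: [0.5456, 0.3464, 0.114]
ee_rot: [0.0, 0.75, 0.662, 0.0]
contact_force: [0.8, 0.2, 0.7]
width: 0.0468
```

```bash
cat > look.py <<'E'
from h import *
import sys
s=get_state();print(s['clock'],s['position'],psi(s),s['width'])
W=save('wrist',sys.argv[1],None,1.2)
for nm,c in (('G',GREEN),('A',AMB)):
    for b in blobs(W,*c,40):
        p=plane('wrist',b[0],.058,s);print(nm,np.round(b[0]*1.2),b[1],np.round(p,4),'shift',plan(s,p+np.array([0,0,.028-.058])))
E
python3 look.py w12.png
```

```text
21.925 [0.54561655 0.34639234 0.11397557] 82.87750838820672 0.046818050743284996
G [339. 287.] 405 [0.5462 0.3432 0.058 ] shift [-3.1  1.  86. ]
G [504. 312.] 405 [0.6377 0.3165 0.058 ] shift [-18.3  95.   86. ]
G [339. 367.] 312 [0.5401 0.2933 0.058 ] shift [-53.4   1.1  86. ]
G [339. 425.] 57 [0.535  0.2529 0.058 ] shift [-94.1   1.   85.9]
```

View pics/w12.png

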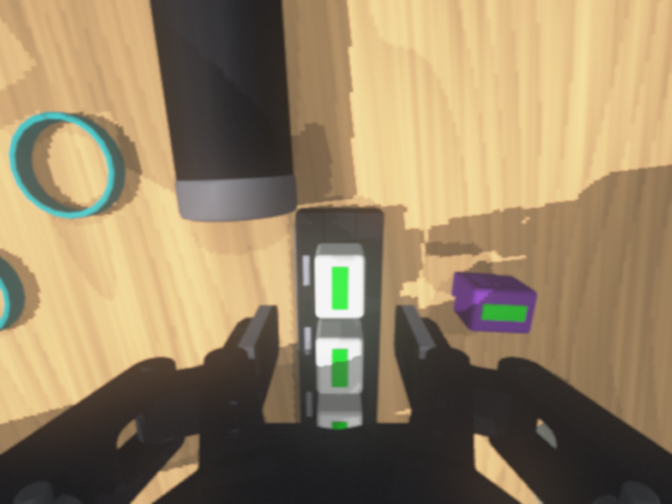

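The tool is aligned with the first green pack, bar at (339,287). The purple decoy at (504,312) stays. I'll grasp and pull.

Emit:
{"op": "drive_tool", "data": {"targets": [0,0,0,-3,1,30,0.55,0,0,0,0,0,30,0.55,0,0,0,0,0,26,0.55,0,0,0,0,0,0,0.55,0,0,0,0,0,0,0.15,0,0,0,0,0,0,0.15,0,0,0,0,0,0,0.15,0,0,0,0,0,0,0.15]}}

```text
clock: 22.98
position: [0.5474, 0.344, 0.0297]
ee_rot: [0.001, 0.75, 0.662, 0.002]
contact_force: [0.3, 0.7, 6.3]
width: 0.0269
```

Emit:
{"op": "drive_tool", "data": {"targets": [0,0,0,0,0,-8,0.15,0,0,0,0,0,-8,0.15,0,0,0,0,0,-8,0.15,0,0,0,0,0,-16,0.15,0,0,0,0,0,-40,0.15,0,0,0,0,0,-50,0.15,0,0,0,0,0,0,0.15]}}

```text
clock: 23.85
position: [0.5481, 0.3447, 0.1634]
ee_rot: [0.001, 0.749, 0.662, 0.005]
contact_force: [0.6, 0.1, -1.1]
width: 0.0269
```

```bash
python3 look.py w13.png; python3 - <<'E'
from h import *
s=get_state();print(plan(s,[.6259,-.0496,s['position'][2]]))
E
```

```text
23.85 [0.54810302 0.34474547 0.16339144] 82.90599104272577 0.026944685725150824
G [468. 284.] 252 [0.6377 0.316  0.058 ] shift [-18.3  91.3 136.1]
G [336. 363.] 1134 [0.5385 0.2665 0.058 ] shift [-79.7  -1.  134.9]
[-380.7  127.4   -0.6]
```

View pics/w13.png

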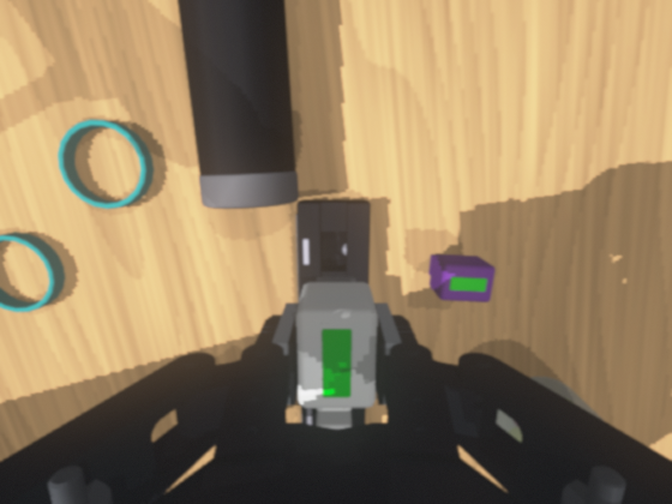

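Pack 1 is out and held; its empty pocket shows at (333,250). I'll carry it to the drawer.

Emit:
{"op": "drive_tool", "data": {"targets": [0,0,0,-48,16,0,0.15,0,0,0,-48,16,0,0.15,0,0,0,-48,16,0,0.15,0,0,0,-48,16,0,0.15,0,0,0,-48,16,0,0.15,0,0,0,-48,16,0,0.15,0,0,0,-48,16,0,0.15,0,0,0,-45,16,0,0.15,0,0,0,0,0,0,0.15,0,0,0,0,0,0,0.15]}}

```text
clock: 25.15
position: [0.6243, -0.0502, 0.1561]
ee_rot: [-0.002, 0.75, 0.662, -0.001]
contact_force: [0.8, 0.0, -2.2]
width: 0.0271
```

```bash
python3 look.py w14.png; python3 - <<'E'
from h import *
s=get_state();print(plan(s,[.6259,-.0496,.048]),todraw(s['position']))
E
```

```text
25.15 [ 0.62431516 -0.05017885  0.15608825] 82.85313497799135 0.027089038198766416
G [336. 363.] 1062 [ 0.6137 -0.1248  0.058 ] shift [-75.5  -0.8 128. ]
[1.000e-01 1.700e+00 1.084e+02] [ 20.5  94.9 134.4]
```

View pics/w14.png

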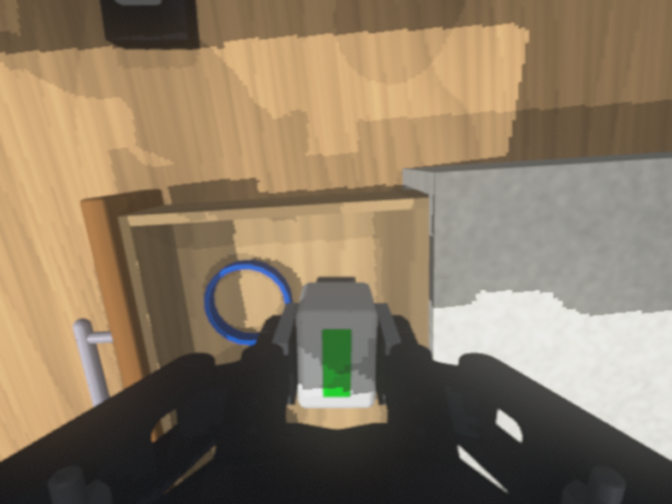

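The pack hangs over the free corner behind the ring. I'll lower, release and rise.

Emit:
{"op": "drive_tool", "data": {"targets": [0,0,0,0,1.5,40,0.15,0,0,0,0,0,40,0.15,0,0,0,0,0,28,0.15,0,0,0,0,0,0,0.15,0,0,0,0,0,0,0.5,0,0,0,0,0,0,0.5,0,0,0,0,0,0,0.5,0,0,0,0,0,-40,0.5,0,0,0,0,0,-60,0.5,0,0,0,0,0,-60,0.5,0,0,0,0,0,0,0.5]}}

```text
clock: 26.58
position: [0.6311, -0.0513, 0.2167]
ee_rot: [0.006, 0.749, 0.662, 0.005]
contact_force: [-0.5, -0.3, -1.3]
width: 0.0426
```

```bash
python3 look.py w15.png; python3 - <<'E'
from h import *
s=get_state();print(plan(s,[.5401,.2932,.2]),todraw(s['position']))
E
```

```text
26.575 [ 0.63111278 -0.05127349  0.21673041] 82.91615835796452 0.042647285129521616
G [326. 246.] 189 [ 0.6242 -0.0533  0.058 ] shift [ -2.7  -9.5 188.6]
[ 330.6 -130.9   12. ] [ 25.3  93.8 191.3]
```

View pics/w15.png

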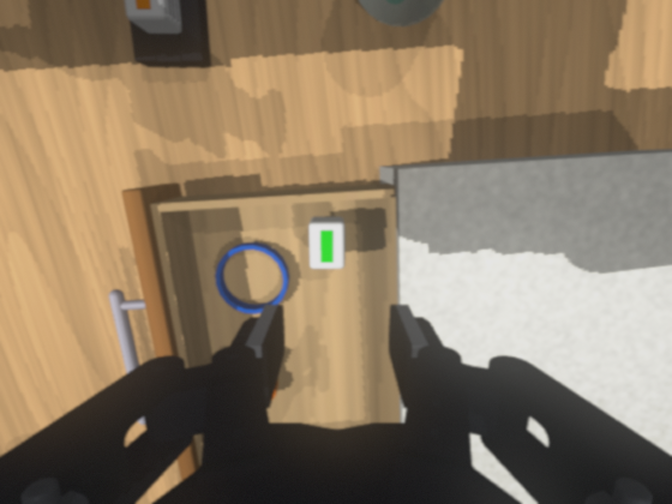

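Pack 1 stands in the drawer, bar at (326,246). Next is pack 2 at (0.540,0.293).

Emit:
{"op": "drive_tool", "data": {"targets": [0,0,0,47.5,-19,0,0.55,0,0,0,47.5,-19,0,0.55,0,0,0,47.5,-19,0,0.55,0,0,0,47.5,-19,0,0.55,0,0,0,47.5,-19,0,0.55,0,0,0,47.5,-19,0,0.55,0,0,0,45,-18,0,0.55,0,0,0,0,0,50,0.55,0,0,0,0,0,50,0.55,0,0,0,0,0,0,0.55,0,0,0,0,0,0,0.55]}}

```text
clock: 28.0
position: [0.5377, 0.2932, 0.1101]
ee_rot: [0.0, 0.75, 0.662, 0.001]
contact_force: [0.0, -1.3, 0.4]
width: 0.047
```

```bash
python3 look.py w16.png
```

```text
28.0 [0.53771913 0.29318139 0.11013214] 82.88485453577998 0.04703169984921711
G [520. 222.] 532 [0.6373 0.3154 0.058 ] shift [34.4 95.9 82.3]
G [342. 283.] 436 [0.5402 0.2935 0.058 ] shift [ 0.6  2.3 82.1]
G [341. 365.] 357 [0.5339 0.2437 0.058 ] shift [-49.7   2.3  82.1]
G [341. 425.] 70 [0.5287 0.2031 0.058 ] shift [-90.5   2.1  82.1]
```

View pics/w16.png

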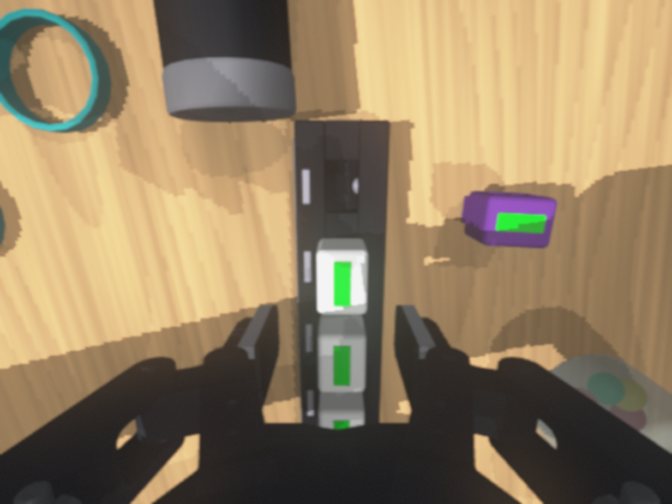

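The next green pack's bar is at (342,283), a 2 mm correction. I'll grasp and pull.

Emit:
{"op": "drive_tool", "data": {"targets": [0,0,0,0.5,2,30,0.55,0,0,0,0,0,30,0.55,0,0,0,0,0,22,0.55,0,0,0,0,0,0,0.55,0,0,0,0,0,0,0.15,0,0,0,0,0,0,0.15,0,0,0,0,0,0,0.15,0,0,0,0,0,0,0.15]}}

```text
clock: 29.05
position: [0.5408, 0.2938, 0.0296]
ee_rot: [0.001, 0.75, 0.662, 0.002]
contact_force: [0.2, -0.9, 6.7]
width: 0.027
```

Emit:
{"op": "drive_tool", "data": {"targets": [0,0,0,0,0,-8,0.15,0,0,0,0,0,-8,0.15,0,0,0,0,0,-8,0.15,0,0,0,0,0,-16,0.15,0,0,0,0,0,-40,0.15,0,0,0,0,0,-50,0.15,0,0,0,0,0,0,0.15]}}

```text
clock: 29.92
position: [0.5413, 0.2944, 0.163]
ee_rot: [0.001, 0.75, 0.662, 0.005]
contact_force: [0.6, -0.2, -0.9]
width: 0.027
```

```bash
python3 look.py w17.png; python3 - <<'E'
from h import *
s=get_state();print(plan(s,[.6225,-.1045,s['position'][2]]))
E
```

```text
29.925 [0.54130296 0.2944212  0.16299267] 82.9045300359836 0.02698564529389998
G [475. 213.] 315 [0.6373 0.3151 0.058 ] shift [ 31.7  91.6 135.9]
G [336. 361.] 1156 [0.5319 0.2178 0.058 ] shift [-77.9  -1.  134.6]
[-384.9  131.4   -0.4]
```

View pics/w17.png

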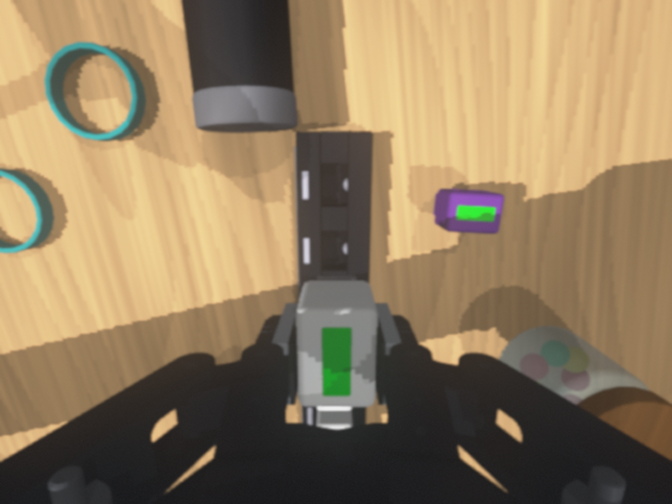

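Pack 2 is held and two empty pockets are visible. I'll carry it to drawer y=40.

Emit:
{"op": "drive_tool", "data": {"targets": [0,0,0,-48.5,16.5,0,0.15,0,0,0,-48.5,16.5,0,0.15,0,0,0,-48.5,16.5,0,0.15,0,0,0,-48.5,16.5,0,0.15,0,0,0,-48.5,16.5,0,0.15,0,0,0,-48.5,16.5,0,0.15,0,0,0,-48.5,16.5,0,0.15,0,0,0,-45,16.5,0,0.15,0,0,0,0,0,0,0.15,0,0,0,0,0,0,0.15]}}

```text
clock: 31.22
position: [0.621, -0.1041, 0.156]
ee_rot: [-0.002, 0.75, 0.662, -0.001]
contact_force: [-0.6, 0.3, -0.6]
width: 0.0269
```

```bash
python3 look.py w18.png; python3 - <<'E'
from h import *
s=get_state();print(plan(s,[.6225,-.1045,.048]),todraw(s['position']))
E
```

```text
31.225 [ 0.62104729 -0.10407755  0.15600771] 82.85190713505676 0.02688630879520514
G [334. 180.] 385 [ 0.6251 -0.0505  0.058 ] shift [ 53.5  -2.1 128.1]
G [336. 362.] 1095 [ 0.6107 -0.1777  0.058 ] shift [-74.5  -0.7 127.9]
A [253. 339.] 42 [ 0.5548 -0.1528  0.058 ] shift [-56.7 -59.2 128.1]
[ -0.9   1.7 108.3] [ 20.7  40.9 134.3]
```

View pics/w18.png

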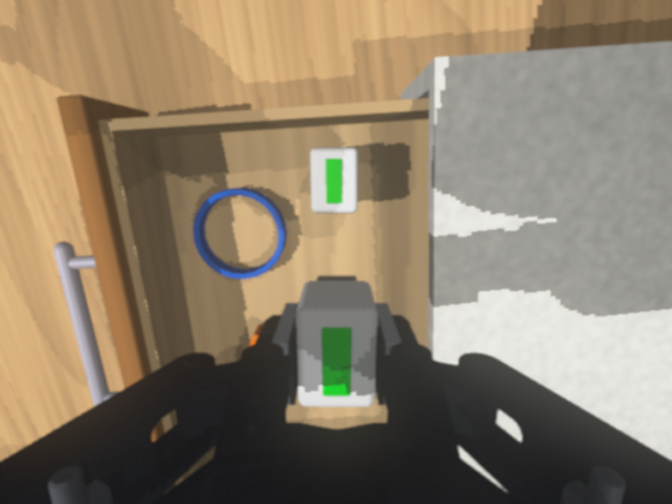

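There's a clear gap to pack 1, whose bar is at (334,180). I'll lower, release and rise.

Emit:
{"op": "drive_tool", "data": {"targets": [0,0,0,-1,1.5,40,0.15,0,0,0,0,0,40,0.15,0,0,0,0,0,28,0.15,0,0,0,0,0,0,0.15,0,0,0,0,0,0,0.5,0,0,0,0,0,0,0.5,0,0,0,0,0,0,0.5,0,0,0,0,0,-40,0.5,0,0,0,0,0,-60,0.5,0,0,0,0,0,-60,0.5,0,0,0,0,0,0,0.5]}}

```text
clock: 32.65
position: [0.6275, -0.1064, 0.2171]
ee_rot: [0.006, 0.749, 0.662, 0.004]
contact_force: [0.4, 0.2, 0.5]
width: 0.0425
```

```bash
python3 look.py w19.png; python3 - <<'E'
from h import *
s=get_state();print(plan(s,[.534,.244,.2]),todraw(s['position']))
E
```

```text
32.65 [ 0.62753365 -0.10643986  0.21710429] 82.92850505700493 0.04245400628611303
G [321. 173.] 222 [ 0.6243 -0.0505  0.058 ] shift [ 55.6 -13.  188.8]
G [327. 245.] 197 [ 0.6215 -0.108   0.058 ] shift [ -1.9  -8.7 189. ]
A [257. 309.] 101 [ 0.5542 -0.157   0.058 ] shift [-58.8 -69.4 188.2]
[ 336.  -134.2   12.1] [ 25.2  38.7 191.7]
```

View pics/w19.png

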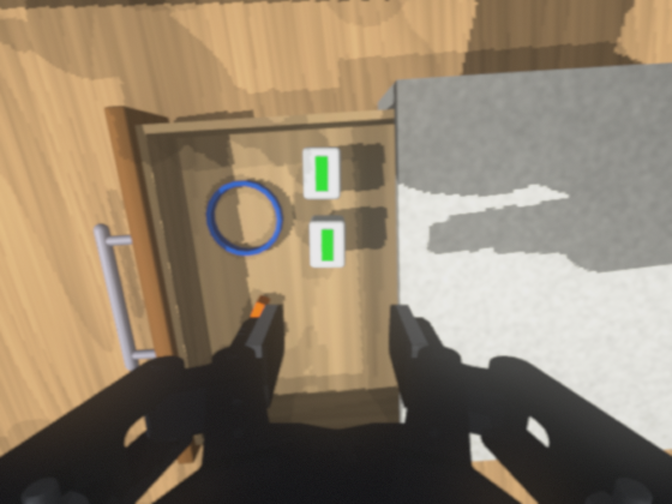

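Two packs stand at (321,173) and (327,245), with the ring and whistle undisturbed. On to pack 3.

Emit:
{"op": "drive_tool", "data": {"targets": [0,0,0,48,-19.5,0,0.55,0,0,0,48,-19.5,0,0.55,0,0,0,48,-19.5,0,0.55,0,0,0,48,-19.5,0,0.55,0,0,0,48,-19,0,0.55,0,0,0,48,-19,0,0.55,0,0,0,48,-18,0,0.55,0,0,0,0,0,50,0.55,0,0,0,0,0,50,0.55,0,0,0,0,0,0,0.55,0,0,0,0,0,0,0.55]}}

```text
clock: 34.08
position: [0.5331, 0.2443, 0.1102]
ee_rot: [0.0, 0.75, 0.662, 0.001]
contact_force: [0.5, 0.6, -0.8]
width: 0.0471
```

```bash
python3 look.py w20.png
```

```text
34.075 [0.53310511 0.24430024 0.11024283] 82.88431135614371 0.04706276584201139
G [530. 126.] 683 [0.6374 0.3139 0.058 ] shift [81.9 94.8 82.4]
G [339. 285.] 423 [0.534  0.2436 0.058 ] shift [-0.6  0.9 82.2]
G [338. 366.] 332 [0.5275 0.1939 0.058 ] shift [-50.7   0.6  82.2]
A [338. 425.] 64 [0.5226 0.1537 0.058 ] shift [-91.2   0.7  82.2]
```

View pics/w20.png

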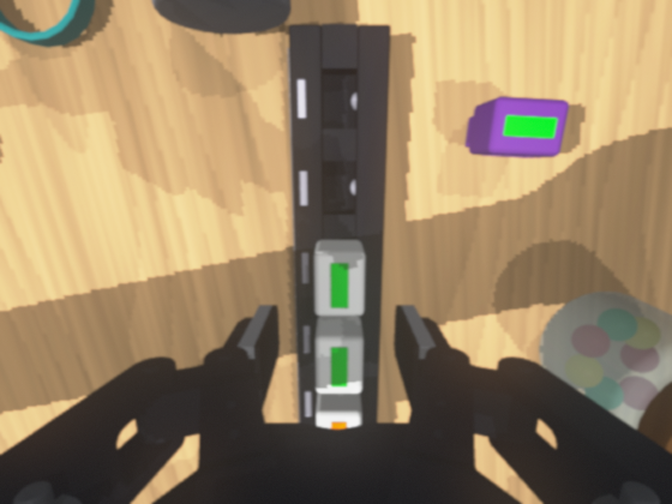

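The green bar at (339,285) is aligned to within 1 mm. I'll grasp and pull.

Emit:
{"op": "drive_tool", "data": {"targets": [0,0,0,-0.5,1,30,0.55,0,0,0,0,0,30,0.55,0,0,0,0,0,22,0.55,0,0,0,0,0,0,0.55,0,0,0,0,0,0,0.15,0,0,0,0,0,0,0.15,0,0,0,0,0,0,0.15,0,0,0,0,0,0,0.15]}}

```text
clock: 35.12
position: [0.5351, 0.244, 0.0295]
ee_rot: [0.001, 0.75, 0.662, 0.002]
contact_force: [-0.2, -0.4, 6.7]
width: 0.0274
```

Emit:
{"op": "drive_tool", "data": {"targets": [0,0,0,0,0,-8,0.15,0,0,0,0,0,-8,0.15,0,0,0,0,0,-8,0.15,0,0,0,0,0,-16,0.15,0,0,0,0,0,-40,0.15,0,0,0,0,0,-50,0.15,0,0,0,0,0,0,0.15]}}

```text
clock: 36.0
position: [0.536, 0.2445, 0.1628]
ee_rot: [0.002, 0.75, 0.662, 0.005]
contact_force: [0.0, 0.6, -1.3]
width: 0.0267
```

```bash
python3 look.py w21.png; python3 - <<'E'
from h import *
s=get_state();print(plan(s,[.619,-.1594,s['position'][2]]))
E
```

```text
36.0 [0.53599718 0.24452971 0.16277812] 82.89896968865179 0.026731638623083323
G [481. 135.] 396 [0.6372 0.3138 0.058 ] shift [ 80.7  90.7 136. ]
G [336. 361.] 1148 [0.5266 0.168  0.058 ] shift [-77.7  -1.1 134.4]
[-3.897e+02  1.340e+02 -2.000e-01]
```

View pics/w21.png

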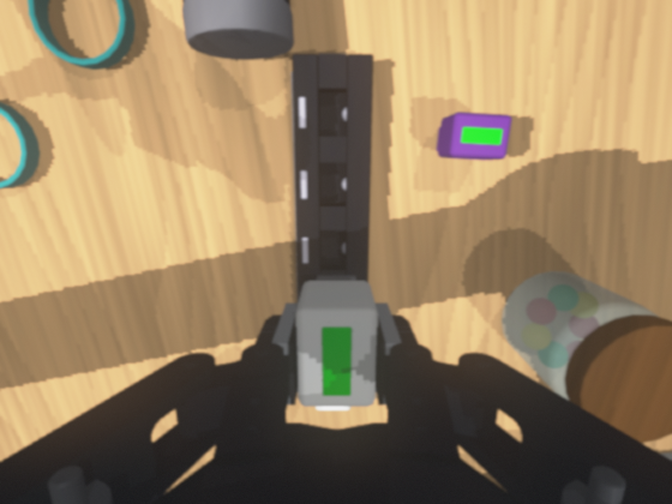

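Pack 3 is held, with three empty pockets visible. I'll carry it to drawer y=-15.

Emit:
{"op": "drive_tool", "data": {"targets": [0,0,0,-49,17,0,0.15,0,0,0,-49,17,0,0.15,0,0,0,-49,17,0,0.15,0,0,0,-49,17,0,0.15,0,0,0,-49,17,0,0.15,0,0,0,-49,17,0,0.15,0,0,0,-49,17,0,0.15,0,0,0,-46,16,0,0.15,0,0,0,0,0,0,0.15,0,0,0,0,0,0,0.15]}}

```text
clock: 37.3
position: [0.6178, -0.1585, 0.1559]
ee_rot: [-0.002, 0.75, 0.662, -0.001]
contact_force: [0.1, 0.6, 0.7]
width: 0.0268
```

```bash
python3 look.py w22.png; python3 - <<'E'
from h import *
s=get_state();print(plan(s,[.619,-.1594,.048]),todraw(s['position']))
E
```

```text
37.3 [ 0.61782742 -0.15851581  0.15591877] 82.85500909386832 0.026834049230306908
G [326.  79.] 528 [ 0.6251 -0.0466  0.058 ] shift [111.8  -6.3 128.1]
G [334. 180.] 384 [ 0.6219 -0.105   0.058 ] shift [ 53.4  -2.1 128. ]
G [336. 361.] 1141 [ 0.6075 -0.2316  0.058 ] shift [-74.   -0.7 127.8]
A [245. 280.] 327 [ 0.5544 -0.1628  0.058 ] shift [-12.4 -61.9 128.1]
A [243. 313.] 391 [ 0.5481 -0.1863  0.058 ] shift [-36.5 -65.3 128.1]
[ -1.4   1.5 108.3] [ 20.9 -13.7 134.3]
```

View pics/w22.png

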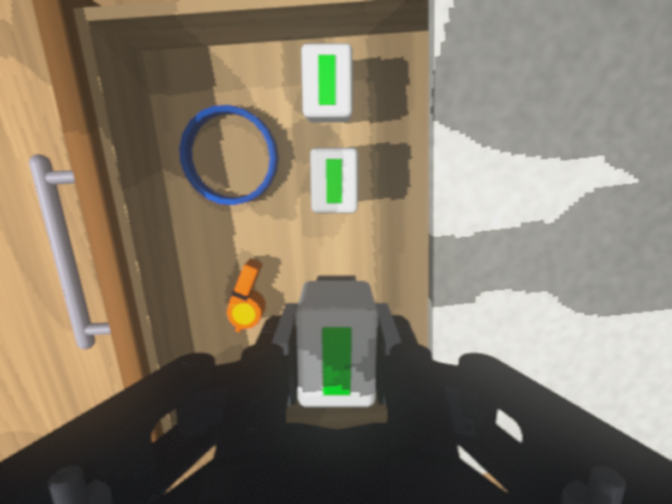

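It's clear of the whistle, whose tip is at (250,265). I'll lower, release and rise.

Emit:
{"op": "drive_tool", "data": {"targets": [0,0,0,-1.5,2,40,0.15,0,0,0,0,0,40,0.15,0,0,0,0,0,28,0.15,0,0,0,0,0,0,0.15,0,0,0,0,0,0,0.5,0,0,0,0,0,0,0.5,0,0,0,0,0,0,0.5,0,0,0,0,0,-40,0.5,0,0,0,0,0,-60,0.5,0,0,0,0,0,-60,0.5,0,0,0,0,0,0,0.5]}}

```text
clock: 38.72
position: [0.6242, -0.1614, 0.217]
ee_rot: [0.006, 0.749, 0.662, 0.003]
contact_force: [-0.3, 0.8, -0.4]
width: 0.0428
```

```bash
python3 look.py w23.png; python3 - <<'E'
from h import *
s=get_state();print(plan(s,[.5277,.1937,.2]),todraw(s['position']))
E
```

```text
38.725 [ 0.62423667 -0.16139866  0.21700363] 82.94947212367329 0.042778628883756054
G [316.  93.] 281 [ 0.6248 -0.0471  0.058 ] shift [114.1 -16.1 188.4]
G [322. 172.] 223 [ 0.6218 -0.1048  0.058 ] shift [ 56.4 -12.  188.7]
G [327. 244.] 196 [ 0.6181 -0.1624  0.058 ] shift [ -1.1  -8.6 188.9]
A [250. 255.] 229 [ 0.5538 -0.1638  0.058 ] shift [-10.4 -72.3 188. ]
A [248. 283.] 289 [ 0.5473 -0.1877  0.058 ] shift [-35.  -75.8 188.1]
[ 340.2 -137.7   11.9] [ 25.5 -16.2 191.5]
```

View pics/w23.png

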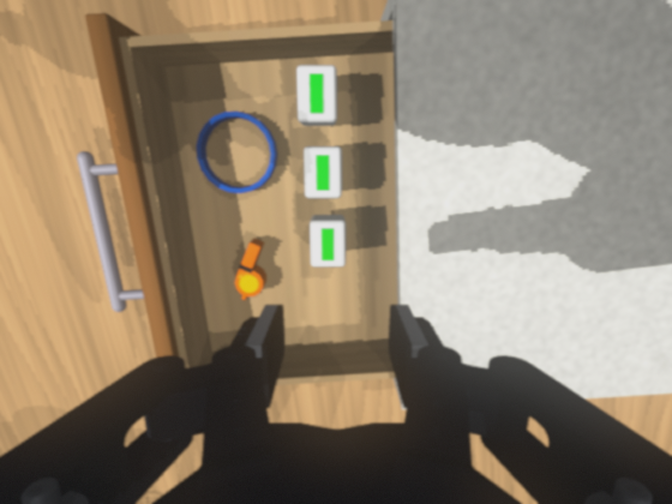

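Three packs are in the row, (316,93) to (327,244). Now the last green one, next to amber.

Emit:
{"op": "drive_tool", "data": {"targets": [0,0,0,48.5,-19.5,0,0.55,0,0,0,48.5,-19.5,0,0.55,0,0,0,48.5,-19.5,0,0.55,0,0,0,48.5,-19.5,0,0.55,0,0,0,48.5,-19.5,0,0.55,0,0,0,48.5,-19.5,0,0.55,0,0,0,48.5,-19.5,0,0.55,0,0,0,0,0,50,0.55,0,0,0,0,0,50,0.55,0,0,0,0,0,0,0.55,0,0,0,0,0,0,0.55]}}

```text
clock: 40.15
position: [0.5281, 0.193, 0.1102]
ee_rot: [0.0, 0.75, 0.662, 0.0]
contact_force: [0.6, -0.1, 0.5]
width: 0.0471
```

```bash
python3 look.py w24.png
```

```text
40.15 [0.52805513 0.19301052 0.11016989] 82.89680909393131 0.04713489734463929
G [542.  11.] 850 [0.6374 0.3124 0.058 ] shift [132.   93.7  82.3]
G [337. 282.] 418 [0.5279 0.1944 0.058 ] shift [ 1.3 -0.4 82.2]
A [336. 364.] 366 [0.5215 0.1445 0.058 ] shift [-48.9  -0.6  82.2]
```

View pics/w24.png

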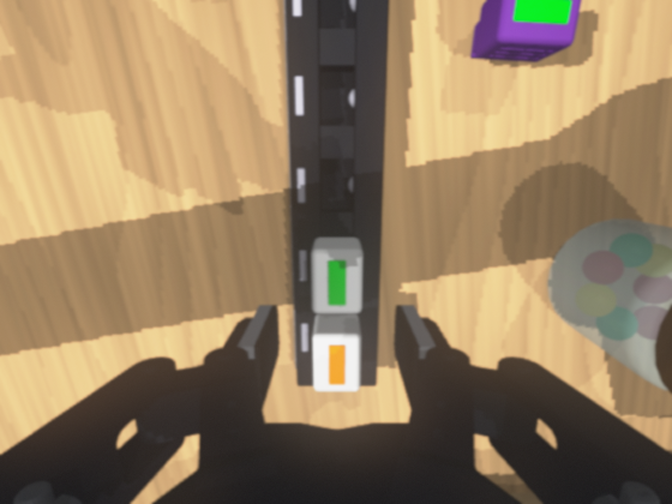

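The green pack's bar is at (337,282) and the amber one's at (336,364), so the tool is over the green pack. I'll shift 3 mm away from amber, grasp and pull.

Emit:
{"op": "drive_tool", "data": {"targets": [0,0,0,3,-0.5,30,0.55,0,0,0,0,0,30,0.55,0,0,0,0,0,22,0.55,0,0,0,0,0,0,0.55,0,0,0,0,0,0,0.15,0,0,0,0,0,0,0.15,0,0,0,0,0,0,0.15,0,0,0,0,0,0,0.15]}}

```text
clock: 41.2
position: [0.5291, 0.1962, 0.0294]
ee_rot: [0.001, 0.75, 0.662, 0.002]
contact_force: [-0.5, 0.0, 6.9]
width: 0.0267
```

Emit:
{"op": "drive_tool", "data": {"targets": [0,0,0,0,0,-8,0.15,0,0,0,0,0,-8,0.15,0,0,0,0,0,-8,0.15,0,0,0,0,0,-16,0.15,0,0,0,0,0,-40,0.15,0,0,0,0,0,-50,0.15,0,0,0,0,0,0,0.15]}}

```text
clock: 42.08
position: [0.5302, 0.1966, 0.1626]
ee_rot: [0.002, 0.75, 0.662, 0.004]
contact_force: [0.8, 0.2, -0.5]
width: 0.0273
```

```bash
python3 look.py w25.png; python3 - <<'E'
from h import *
s=get_state();print(plan(s,[.6155,-.2142,s['position'][2]]))
E
```

```text
42.075 [0.5301502  0.19663183 0.16260483] 82.89993641235449 0.027331540499805518
G [489.  52.] 488 [0.6371 0.3127 0.058 ] shift [127.9  90.5 135.9]
G [336. 367.] 1120 [0.5202 0.1156 0.058 ] shift [-82.2  -1.2 134.3]
[-3.965e+02  1.372e+02 -1.000e-01]
```

View pics/w25.png

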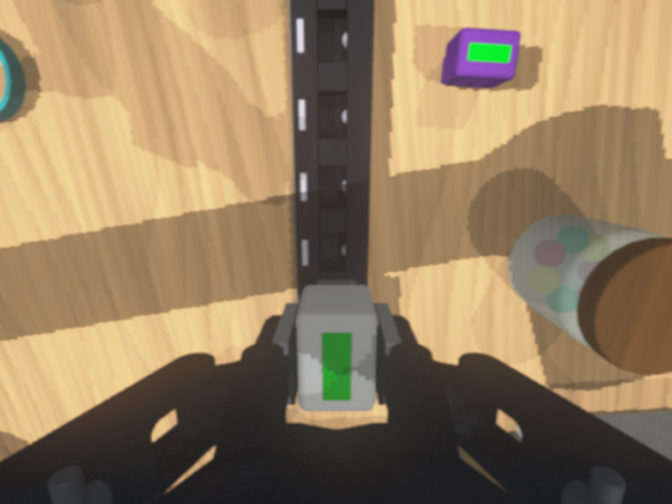

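Pack 4 is held and four pockets are empty. I'll carry it to drawer y=-70.

Emit:
{"op": "drive_tool", "data": {"targets": [0,0,0,-49.5,17,0,0.15,0,0,0,-49.5,17,0,0.15,0,0,0,-49.5,17,0,0.15,0,0,0,-49.5,17,0,0.15,0,0,0,-49.5,17,0,0.15,0,0,0,-49.5,17,0,0.15,0,0,0,-49.5,17,0,0.15,0,0,0,-49.5,17,0,0.15,0,0,0,0,0,0,0.15,0,0,0,0,0,0,0.15]}}

```text
clock: 43.38
position: [0.612, -0.2133, 0.1558]
ee_rot: [-0.002, 0.75, 0.662, -0.0]
contact_force: [0.3, 1.0, -0.1]
width: 0.027
```

```bash
python3 look.py w26.png; python3 - <<'E'
from h import *
s=get_state();print(plan(s,[.6155,-.2142,.048]),todraw(s['position']))
E
```

```text
43.375 [ 0.61204689 -0.21328604  0.15583494] 82.84555067475496 0.026986412602528393
G [332.  78.] 509 [ 0.6228 -0.1009  0.058 ] shift [112.6  -2.9 128. ]
G [338. 180.] 384 [ 0.6192 -0.16    0.058 ] shift [ 53.6   0.9 127.9]
G [336. 367.] 1103 [ 0.6013 -0.2907  0.058 ] shift [-78.4  -0.6 127.7]
A [239. 203.] 364 [ 0.5541 -0.1665  0.058 ] shift [ 39.  -62.9 128.1]
A [237. 241.] 452 [ 0.5483 -0.1906  0.058 ] shift [ 14.3 -65.6 128.1]
[ -1.2   3.7 108.2] [ 18.6 -68.7 134.2]
```

View pics/w26.png

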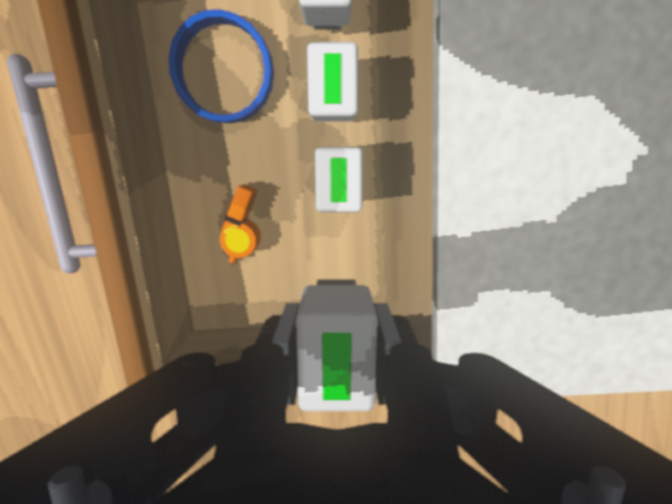

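Emit:
{"op": "drive_tool", "data": {"targets": [0,0,0,-1,3,40,0.15,0,0,0,0,0,40,0.15,0,0,0,0,0,28,0.15,0,0,0,0,0,0,0.15,0,0,0,0,0,0,0.5,0,0,0,0,0,0,0.5,0,0,0,0,0,0,0.5,0,0,0,0,0,-40,0.5,0,0,0,0,0,-60,0.5,0,0,0,0,0,-60,0.5,0,0,0,0,0,0,0.5]}}

```text
clock: 44.8
position: [0.6202, -0.2168, 0.2171]
ee_rot: [0.007, 0.749, 0.662, 0.003]
contact_force: [1.8, 0.3, -0.9]
width: 0.0426
```

```bash
python3 look.py w27.png; python3 - <<'E'
from h import *
s=get_state();print('handle pre',plan(s,[.438,-.1315,.2]),todraw(s['position']))
save('scene','s27.png',(140,150,460,310),2.4)
E
```

```text
44.8 [ 0.62017472 -0.21680953  0.21707285] 82.89971213634014 0.04264087655651762
G [310.  11.] 198 [ 0.6244 -0.0499  0.058 ] shift [167.1 -19.3 188. ]
G [317.  91.] 288 [ 0.6223 -0.102   0.058 ] shift [115.1 -15.  188.3]
G [323. 170.] 241 [ 0.6187 -0.1592  0.058 ] shift [ 57.8 -11.5 188.6]
G [326. 245.] 198 [ 0.6131 -0.2187  0.058 ] shift [ -1.9  -9.7 189. ]
A [243. 190.] 252 [ 0.5537 -0.1666  0.058 ] shift [ 42.5 -75.1 187.7]
A [241. 222.] 332 [ 0.5473 -0.191   0.058 ] shift [ 17.5 -78.4 187.8]
handle pre [  61.6 -189.5   11.7] [ 24.9 -71.6 191.5]
```

View pics/w27.png

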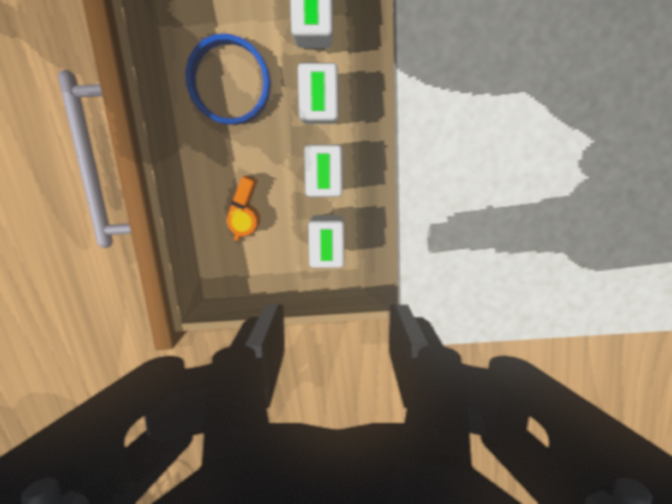

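View pics/s27.png

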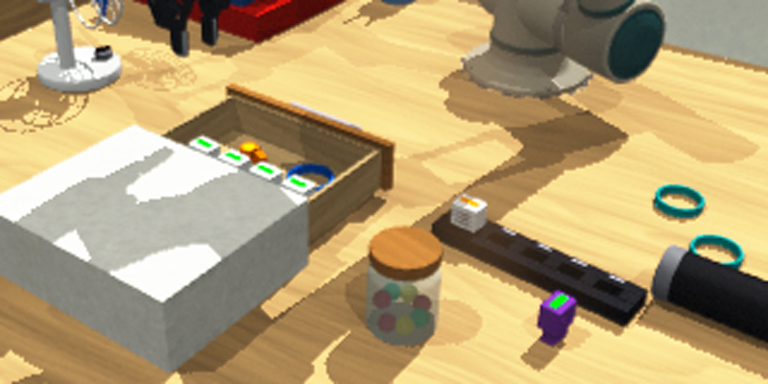

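All four packs, the whistle and the ring are inside, and only the amber pack remains in the dock. I'll shut the drawer by pushing the handle with closed fingers, jaws turned along y so the body stays clear of the cabinet.

Emit:
{"op": "drive_tool", "data": {"targets": [0,0,0,12,-46,0,0,0,0,0,12,-46,0,0,0,0,0,12,-46,0,0,0,0,0,12,-46,0,0,0,0,0,12,-46,0,0,0,0,9.6,0,0,0,0,0,0,9.6,0,0,0,0,0,0,9.6,0,0,0,0,0,0,9.6,0,0,0,0,0,0,9.6,0,0,0,0,0,0,9.6,0,0,0,0,0,0,9.6,0,0,0,0]}}

```text
clock: 46.4
position: [0.3945, -0.1268, 0.2077]
ee_rot: [-0.001, 0.991, 0.134, -0.001]
contact_force: [-0.5, -0.5, 0.9]
width: 0.0003
```

Emit:
{"op": "drive_tool", "data": {"targets": [0,0,9.6,0,0,0,0,0,0,9.6,0,0,0,0,0,0,0,0,0,0,0,0,0,0,0,0,0,0]}}

```text
clock: 46.9
position: [0.3949, -0.1271, 0.2085]
ee_rot: [-0.0, 1.0, -0.029, -0.001]
contact_force: [-0.4, 1.0, -0.4]
width: 0.0001
```

```bash
python3 look.py w28.png; python3 - <<'E'
from h import *
s=get_state();print('pre',plan(s,[.400,-.129,.046]))
E
```

```text
46.9 [ 0.39491556 -0.12705778  0.20851509] -3.3775488457310776 7.787834607403686e-05
A [380.  29.] 359 [ 0.5448 -0.166   0.058 ] shift [152.2  30.1 180.3]
A [415.  38.] 491 [ 0.5378 -0.1898  0.058 ] shift [146.5  54.3 180.3]
pre [  5.2   1.6 162.7]
```

View pics/w28.png

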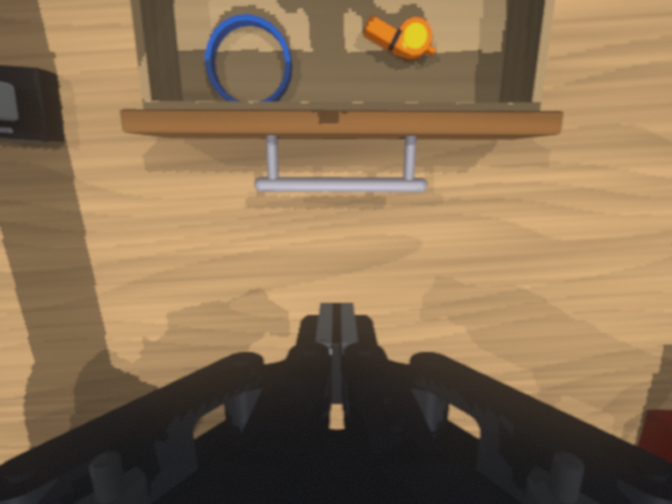

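The handle, (258,185)–(425,184), is level and centred ahead of the fingers. I'll descend and push gently.

Emit:
{"op": "drive_tool", "data": {"targets": [0,0,0,0,2,54,0,0,0,0,0,0,54,0,0,0,0,0,0,54,0,0,0,0,8,0,0,0,0,0,0,8,0,0,0,0,0,0,6,0,0,0,0,0,0,3,0,0,0,0,0,0,3,0,0,0,0,0,0,4,0,0,0,0,0,0,6,0,0,0,0,0,0,8,0,0,0]}}

```text
clock: 48.32
position: [0.4411, -0.132, 0.0472]
ee_rot: [-0.0, 1.0, -0.031, -0.0]
contact_force: [-1.5, 0.2, 0.9]
width: 0.0003
```

Emit:
{"op": "drive_tool", "data": {"targets": [0,0,0,9,0,0,0,0,0,0,9,0,0,0,0,0,0,9,0,0,0,0,0,0,9,0,0,0,0,0,0,9,0,0,0,0,0,0,9,0,0,0,0,0,0,9,0,0,0]}}

```text
clock: 49.2
position: [0.5045, -0.136, 0.0472]
ee_rot: [0.0, 1.0, -0.031, -0.0]
contact_force: [-1.0, 0.4, -0.2]
width: -0.0
```

```bash
python3 look.py w29.png; python3 -c "
from h import *
save('scene','s29.png',(140,150,460,310),2.4)"
```

```text
49.2 [ 0.50453862 -0.13603181  0.04722898] -3.5090245509727396 -3.942074968100997e-05
A [481.  18.] 1786 [ 0.6091 -0.1867  0.058 ] shift [107.4  44.2  19.2]
A [641. 191.] 251 [ 0.5523 -0.2444  0.058 ] shift [ 54.3 105.3  19.2]
```

View pics/s29.png

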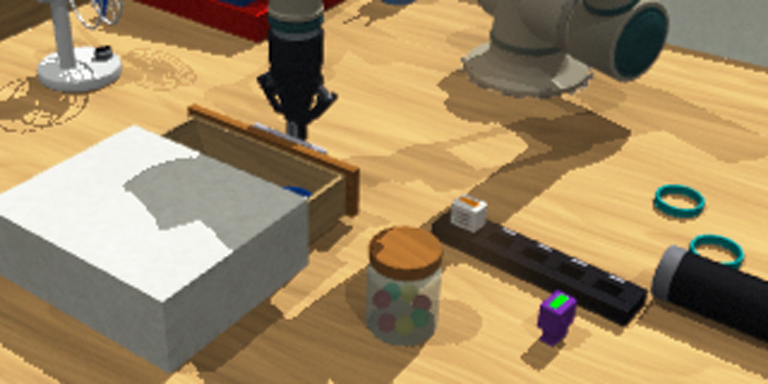

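View pics/w29.png

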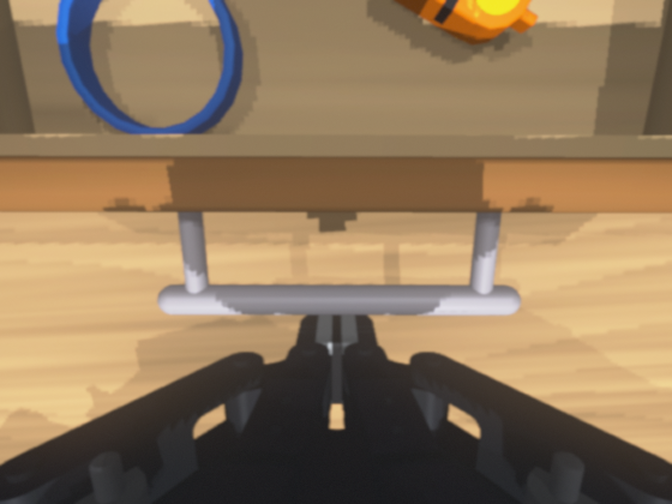

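The push is working: the drawer is about 75 mm in and its contents are stable. Continuing.

Emit:
{"op": "drive_tool", "data": {"targets": [0,0,0,9,0,0,0,0,0,0,9,0,0,0,0,0,0,9,0,0,0,0,0,0,9,0,0,0,0,0,0,9,0,0,0,0,0,0,9,0,0,0,0,0,0,9,0,0,0,0,0,0,9,0,0,0,0,0,0,8,0,0,0,0,0,0,6,0,0,0]}}

```text
clock: 50.55
position: [0.5905, -0.1413, 0.0473]
ee_rot: [0.0, 1.0, -0.031, 0.0]
contact_force: [-1.1, -1.3, -1.0]
width: -0.0001
```

Emit:
{"op": "drive_tool", "data": {"targets": [0,0,0,3,0,0,0,0,0,0,3,0,0,0]}}

```text
clock: 50.8
position: [0.5959, -0.1417, 0.0474]
ee_rot: [0.0, 1.0, -0.031, -0.0]
contact_force: [-1.0, -1.3, 0.1]
width: 0.0001
```

Emit:
{"op": "drive_tool", "data": {"targets": [0,0,0,3,0,0,0,0,0,0,2,0,0,0]}}

```text
clock: 51.05
position: [0.601, -0.142, 0.0474]
ee_rot: [0.0, 1.0, -0.031, 0.0]
contact_force: [-0.6, -0.0, 0.5]
width: -0.0001
```

Emit:
{"op": "drive_tool", "data": {"targets": [0,0,0,2,0,0,0,0,0,0,2,0,0,0]}}

```text
clock: 51.3
position: [0.6049, -0.1423, 0.0474]
ee_rot: [0.0, 1.0, -0.031, 0.0]
contact_force: [-1.6, 0.1, 1.1]
width: -0.0001
```

Emit:
{"op": "drive_tool", "data": {"targets": [0,0,0,2,0,0,0,0,0,0,2,0,0,0]}}

```text
clock: 51.55
position: [0.6061, -0.1423, 0.0473]
ee_rot: [-0.0, 1.0, -0.03, -0.003]
contact_force: [-9.0, -2.0, 6.9]
width: -0.0001
```

```bash
python3 look.py w30.png; python3 -c "
from h import *
save('scene','s30.png',(140,150,460,310),2.4)"
```

```text
51.55 [ 0.60605225 -0.14231521  0.04728504] -3.468799194090118 -9.684955557868666e-05
```

View pics/s30.png

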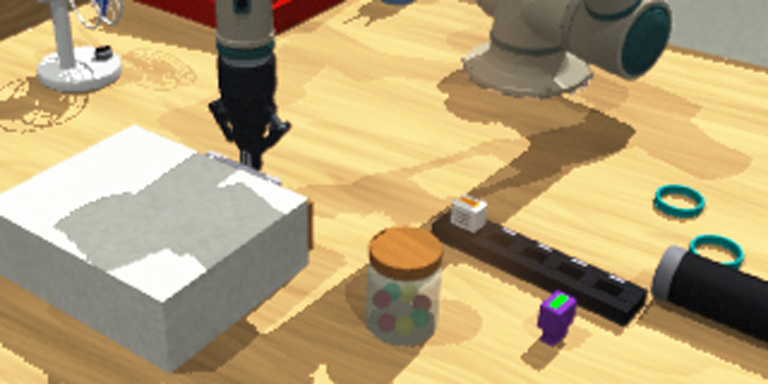

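View pics/w30.png

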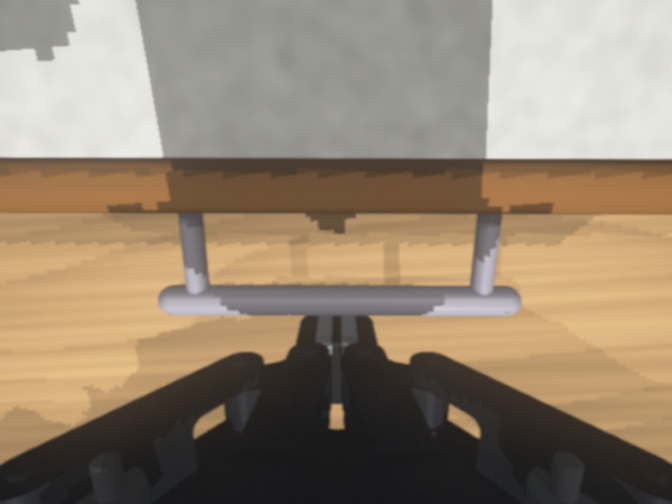

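It's at the end stop (force rising to 9 N, motion stalled) and the front panel is flush. One small firming push, then back off and measure.

Emit:
{"op": "drive_tool", "data": {"targets": [0,0,0,2,0,0,0,0,0,0,0,0,0,0]}}

```text
clock: 51.9
position: [0.606, -0.1423, 0.0472]
ee_rot: [-0.0, 1.0, -0.03, -0.005]
contact_force: [-10.2, -0.8, 7.9]
width: -0.0001
```

Emit:
{"op": "drive_tool", "data": {"targets": [0,0,0,-10,0,0,0,0,0,0,-20,0,0,0,0,0,0,-40,0,0,0,0,0,0,-40,0,0,0,0,0,0,-20,0,-50,0,0,0,0,0,0,-50,0,0,0,0,0,0,-50,0,0,0,0,0,0,0,0,0,0,0,0,0,0,0]}}

```text
clock: 53.02
position: [0.481, -0.1343, 0.197]
ee_rot: [-0.0, 1.0, -0.031, 0.0]
contact_force: [-0.3, 0.3, -0.2]
width: 0.0003
```

```bash
python3 look.py w31.png; python3 -c "
from h import *
save('scene','s31.png',(140,150,460,310),2.4)
save('side','d31.png',(190,150,400,300),3.5)"
```

```text
53.025 [ 0.48097182 -0.13427406  0.1969552 ] -3.5048758905800668 0.000268380724371961
```

View pics/w31.png

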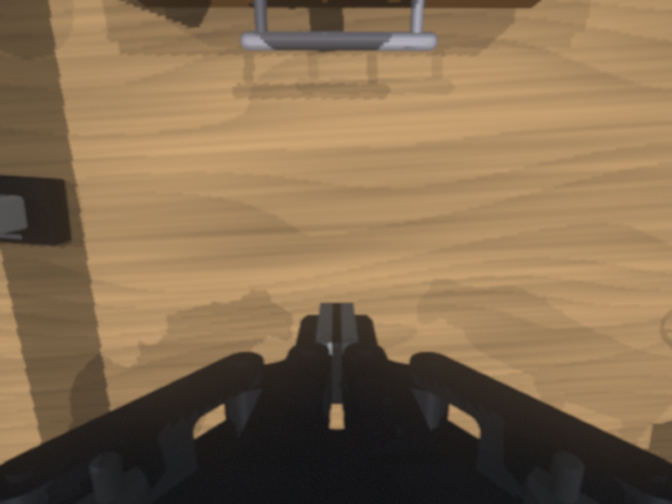

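View pics/d31.png

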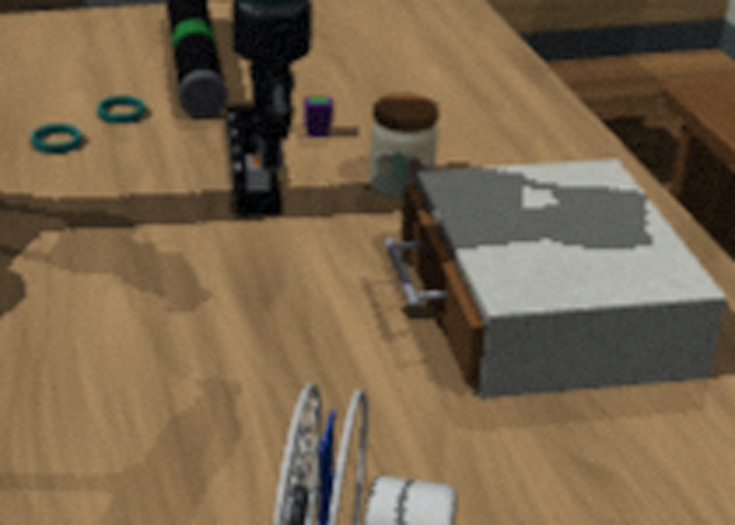

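View pics/s31.png

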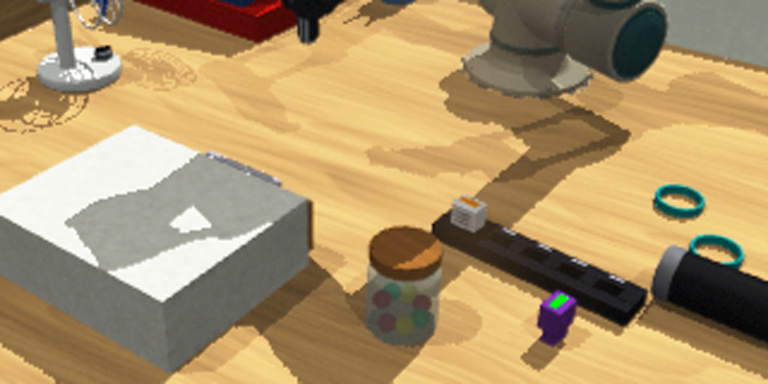

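The drawer looks flush in both views. A last numeric check covers drawer travel and whether amber has shifted.

```bash
python3 - <<'E'
from h import *
s=get_state()
h1=plane('wrist',np.array((340,41))/1.2,.064,s)
s0=dict(position=np.array([.39491556,-.12705778,.20851509]),ee_rot=[0,.99957,-.02947,0])
h0=plane('wrist',np.array((341,185))/1.2,.064,s0)
print('handle',h0.round(4),h1.round(4),'travel',np.linalg.norm(h1-h0).round(4))
I=cv2.cvtColor(cv2.imread('pics/raw_s31.png'),cv2.COLOR_BGR2RGB)
print([(b[0].round(1),b[1]) for b in blobs(I,*AMB,6) if abs(b[0][0]-335)<15], 'start (335.5,233.8)')
A=cv2.cvtColor(cv2.imread('pics/raw_scene0.png'),cv2.COLOR_BGR2GRAY).astype(int);B=cv2.cvtColor(I,cv2.COLOR_RGB2GRAY).astype(int)
for nm,(x0,y0,x1,y1) in dict(jar=(285,240,330,300),tube=(405,250,560,335),fan=(150,110,195,195)).items():
    a=np.float32(A[y0:y1,x0:x1]);b=np.float32(B[y0:y1,x0:x1]);print(nm,cv2.phaseCorrelate(a,b))
E
```

```text
handle [ 0.4407 -0.1327  0.064 ] [ 0.6191 -0.1443  0.064 ] travel 0.1788
[(array([335.3, 233.7]), np.int32(15))] start (335.5,233.8)
jar ((0.5611690741212314, 0.042786179917658984), 0.6916759918354176)
tube ((0.0003294620597245057, -0.08365592583673731), 0.960935912794537)
fan ((0.36736616767601404, 0.03284447225994569), 0.8186413553025987)
```

```bash
python3 -c "
from rig import sign_off,get_state
print(sign_off());print(get_state()['clock'])"
```

```text
the job is handed in; nothing more can be done
None
the job is handed in; nothing more can be done
```

I drew the drawer out to its stop and put in the whistle, the blue wristband and all four green-lit packs. Then I pushed the drawer shut until it stopped moving at about 10 N, backed the arm clear and handed the job in at about 53 s.

My last checks before handing in:
- **Drawer:** the handle travelled 179 mm of the nominal 180 mm, and the front panel looked flush in the side and scene views.
- **Contents:** the last look with the drawer fully out showed all four packs standing, with the whistle and wristband in front of them. I could still see the wristband and whistle about 75 mm into the push. Nothing could be seen inside once it was shut.
- **Amber pack:** its light was within 0.2 pixel of its starting place in the scene image, so it stayed plugged in.
- **Jar, tube and fan:** none shifted by more than 0.6 pixel in the scene image.

None of these checks failed or disagreed. The run reports no verdict, so I have no confirmation of the final judging.

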